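# Thickness series on the integrating sphere

### The arm

A 6-joint arm with a two-finger parallel gripper is mounted at the origin on the work surface. World frame = base frame: x ahead of the robot, y to its left, z up, the work surface at z = 0. Lengths are in mm, angles in degrees, forces in N, time in s.
With the tool pointing down it reaches from about 250 to 775 mm from the base axis. Payload 4 kg.
Tool frame: the origin (TCP) lies between the finger pads; the fingertips stand 17 mm ahead of it and the grasp point (between the pads) lies 2 mm behind it (robot.tip_extent is the distance from the TCP to the fingertips, in mm); z points along the fingers, y is the line along which they close (so a half turn about z gives the same grasp; the last joint's range is limited). The gripper opens to 85 mm and grips with 20 to 120 N. Pads are 22 mm wide; open, the fingers measure 114 mm over their backs; the gripper's body (76 mm by 85 mm) begins 54 mm behind the grasp point. The pads swing forward as they close: fully open they stand 13 mm farther back than shut.
Start: joints at [60.671, 4.996, 78.535, -0, 96.463, -5.907], TCP at [218.639, 504.691, 248.341] pointing down, gripper open.
Joint ranges: [-177.83, 177.83], [-43.37, 116.18], [15.69, 146.23], [-61.86, 241.86], [9.47, 152.12], [-147.06, 147.06]. Speed limits (degrees/s): [159.86, 159.86, 180, 180, 180, 180].

### API

Orientations are given as a 3x3 rotation matrix whose columns are the frame's x, y, z axes.
In Python, from workcell import robot gives the robot as it stands.
- The arm moves only by the tool drive_tool, never from a script. Its argument "steps" is a list of rows, each a list of 6 numbers: the shift along the world's x, y, z scaled (see below), then the turn, a rotation vector about the world's x, y, z scaled (see below). A call has 1 to 10 rows; each row shifts and turns the commanded pose from where the row before left it; what a row does not reach is not made up. The controller multiplies each number of a shift by 30 mm and each number of a turn by pi/4 rad. A row lasts 1/10 s, in which the tool goes at most 50 mm and 8.59 degrees, less where a joint would pass 70% of its speed; a pose out of reach is approached as far as the arm can. A call with a number of a shift or a turn outside -1 to 1 is refused whole. A call with a gripper value outside its range is refused whole. "grip" is the finger opening in mm, from 0 to 85.4, set as the call begins (left out, the last holds). The fingers move at their own pace and stop on an object; "squeeze" is the grip in N (left out, the last holds). Time passes only in rows, so rows that do not move let the fingers close. It gives the time, the measured TCP pose, the force, the opening and the grip force at its end, in the units of the state.
- robot.get_obs(): the state, without advancing time (a new reading comes with each control period).
- robot.get_image(name): name is "scene" or "top"; returns the picture (480x640x3 uint8, blue, green, red); there is no depth.
- robot.calibration(name): a dict with "mtx" (3x3 intrinsics, pixels), "world_from_camera" (4x4, takes a point from camera to world coordinates). Camera axes: x right, y down, z forward; pixel columns grow to the right and rows downward; lengths in mm; the calibration is good to about 2 mm. A picture is of the moment at which its call begins. calibration takes no time and is no camera call.
- robot.job_done(): hands the job in; it is judged then, once.
Trained networks look in the newest picture that a camera, given by its name, has taken for a name from the list of things; names that differ only in an ending like _2 or _b are one class to them, and where a whole thing is asked for, a point or a joint stands for the part that bears it (a point fixed in the world has none). Each returns a list of dicts, best first, with "confidence" (0 to 1); they miss things now and then, are a little off and sometimes report something else, mostly with a low value. They report only what shows in the picture. A call takes as long as a camera call. They do not tell look-alikes from the thing itself.
- robot.recognise(camera, query): "location" ([column, row] in pixels, amid what is visible of it).
- robot.regions_of(camera, query): "mask" (480x640 bool, what is visible of it) and "location" ([column, row] in pixels, amid what is visible of it).
The state is a dict: "clock": time; "q": joint angles; "joint_vel": joint speeds; "joint_torque": joint torques, N m; "ee_pos": TCP position; "orientation": TCP orientation; "force": force on the tool from outside, world axes, zero at the start; "wrist_torque": the same for the moment, N m; "finger_gap": finger opening in mm; "gripper_force": force on a finger pad.
Only numpy, scipy, OpenCV 4.12 (cv2) and the standard library are available. Lean on these libraries where they do the work, as an engineer would, in place of code of your own. Each camera call takes 0.05 s, during which the arm holds its last target. There are 200 camera calls.

### The job

Measure the white test plates on the integrating sphere, thinnest first: calibrate by pressing the measure button on the control box fully down and letting it come up while the round reference puck still lies on the sphere's top port, then set the puck on the rubber mat. Lay each plate in turn gently on the port, flat, balanced and centred so that it covers the opening, let go of it, press the button fully down and release it, and then move the plate to the dark tray. When all the plates lie flat side by side in the tray, close the port with the puck again, and do not disturb the other things on the table.

Things in the scene. Friction and masses are not known exactly. Their poses are not given: they have to be found in the camera images.
- sphere: integrating sphere fixed to the table: a grey ball-shaped shell of 150 mm diameter, its centre 90 mm above the table, with an aluminium flange of 168 mm diameter round its equator, on a dark foot; a white lamp house (85 mm high box, its top 133 mm above the table) hangs on its local +x side out to 177 mm from the axis. Origin on the vertical axis, at table height.
- port (a point): centre of the sphere's sample port: the round opening of 28 mm diameter at the very top of the shell, 163.7 mm above the table. Whatever lies on it rests on the rim of the opening only, and the shell curves away all round (7 mm lower at 35 mm from the axis): an item whose centre is more than 14 mm off tips over and falls.
- puck: white reference standard in a round black holder: a puck of 60 mm diameter, 22 mm high, 120 g; it lies on the port at the start. Origin at the centre of its underside, z up.
- plate_thin: white plastic (PTFE) test plate, a plain rectangular slab 70 x 50 mm and 10 mm thick, 77 g nominal (hidden scale 0.8 to 1.2), lying flat on the table in the right-hand part; origin at the centre of its underside, x along the 70 mm side, y along the 50 mm side, z up. May be absent (then it has no pose).
- plate_middle: white plastic (PTFE) test plate, a plain rectangular slab 70 x 50 mm and 20 mm thick, 154 g nominal (hidden scale 0.8 to 1.2), lying flat on the table in the right-hand part; origin at the centre of its underside, x along the 70 mm side, y along the 50 mm side, z up. May be absent (then it has no pose).
- plate_thick: white plastic (PTFE) test plate, a plain rectangular slab 70 x 50 mm and 30 mm thick, 231 g nominal (hidden scale 0.8 to 1.2), lying flat on the table in the right-hand part; origin at the centre of its underside, x along the 70 mm side, y along the 50 mm side, z up. May be absent (then it has no pose).
- control_box: loose dark hand control box, 130 (x) x 85 (y) x 40 (z) mm, 0.7 kg, lying on the table between robot and sphere, with a dark display window towards its local -x end and one large round button towards +x. Origin at the centre of its underside. It may get knocked a few cm aside.
- measure_top (a point): centre of the top face of the grey round measure button (cap 32 mm diameter), 32 mm along the control box's local +x from its origin, 64 mm above the table when up; it moves with the cap and is pressed straight down.
- measure (a joint): stroke of the measure button: 0 when up, 0.008 m when fully down; the spring takes 1.5 N at first and 5 N fully down, and brings it back up when let go.
- tray: loose shallow dark grey plastic tray, outer 220 (x) x 280 (y) x 18 (z) mm, walls and floor 4 mm thick, 0.6 kg, on the left. Origin at the centre of its underside; its inner floor is 4 mm above that. It may get knocked a few cm aside, with what lies in it.
- mat: black rubber mat 120 x 120 mm, 3 mm thick, fixed to the table to the right of the sphere; origin at the centre of its underside.
- objective_a: Microscope objective standing on the table, 34 mm diameter, 58 mm high. Bystander: leave it where it stands; origin at the centre of its underside.
- objective_b: Smaller microscope objective, 30 mm diameter, 48 mm high. Bystander: leave it where it stands; origin at the centre of its underside.
- dropper_a: Amber dropper bottle, 28 mm diameter, 66 mm high, on the right, beside the plates. Bystander: leave it where it stands; origin at the centre of its underside.
- dropper_b: Amber dropper bottle, 28 mm diameter, 66 mm high, behind the tray and left of the lamp house. Bystander: leave it where it stands; origin at the centre of its underside.
- lens_tube: Black lens tube standing on end, 56 mm diameter, 45 mm high, beyond the mat on the right. Bystander: leave it where it stands; origin at the centre of its underside.
- post_base: Steel post of 25 mm diameter on a 58 x 50 mm black foot, 55 mm high, beyond the tray. Bystander: leave it where it stands; origin at the centre of its underside.
Not all that is in view belongs to the job. What is shaped like the plate_middle but orange or pink is not meant.

How it is judged (in metres and radians):
On the way, in this order (a step that is already met when the one before it is completed fails the run):
1. the reference puck lies flat, centred and let go on the sphere's port and the measure button is fully down (z of puck in the frame of port between -0.002 and 0.0015 m and horizontal distance between puck and port below 0.01 m and angle between puck's own z axis and vertical below 0.06 rad and contact force between the fingers and puck below 0.2 N and z of puck in the frame of measure_top above 0.105682 m), for 0.1 s.
2. the button has come up again with the reference puck still on the port (z of puck in the frame of port between -0.002 and 0.0015 m and horizontal distance between puck and port below 0.01 m and angle between puck's own z axis and vertical below 0.06 rad and z of puck in the frame of measure_top below 0.101182 m), for 0.2 s.
3. the puck is set down on the rubber mat and let go (x of puck in the frame of mat between -0.05 and 0.05 m and y of puck in the frame of mat between -0.05 and 0.05 m and z of puck in the frame of mat between 0 and 0.006 m and angle between puck's own z axis and vertical below 0.1 rad and contact force between the fingers and puck below 0.2 N), for 0.2 s.
4. the thinnest (10 mm) plate lies flat, centred and let go on the sphere's port and the measure button is fully down (z of plate_thin in the frame of port between -0.002 and 0.0015 m and horizontal distance between plate_thin and port below 0.01 m and angle between plate_thin's own z axis and vertical below 0.06 rad and contact force between the fingers and plate_thin below 0.2 N and z of plate_thin in the frame of measure_top above 0.105682 m), for 0.1 s.
5. the button has come up again with the thinnest (10 mm) plate still on the port (z of plate_thin in the frame of port between -0.002 and 0.0015 m and horizontal distance between plate_thin and port below 0.01 m and angle between plate_thin's own z axis and vertical below 0.06 rad and z of plate_thin in the frame of measure_top below 0.101182 m), for 0.2 s.
6. the 20 mm plate lies flat, centred and let go on the sphere's port, the plates before it lie in the tray and the measure button is fully down (z of plate_middle in the frame of port between -0.002 and 0.0015 m and horizontal distance between plate_middle and port below 0.01 m and angle between each of plate_middle, plate_thin's own z axis and vertical below 0.06 rad and contact force between the fingers and plate_middle below 0.2 N and x of plate_thin in the frame of tray between -0.1 and 0.1 m and y of plate_thin in the frame of tray between -0.13 and 0.13 m and z of plate_thin in the frame of tray between 0.002 and 0.007 m and z of plate_middle in the frame of measure_top above 0.105682 m), for 0.1 s.
7. the button has come up again with the 20 mm plate still on the port (z of plate_middle in the frame of port between -0.002 and 0.0015 m and horizontal distance between plate_middle and port below 0.01 m and angle between plate_middle's own z axis and vertical below 0.06 rad and z of plate_middle in the frame of measure_top below 0.101182 m), for 0.2 s.
8. the 30 mm plate lies flat, centred and let go on the sphere's port, the plates before it lie in the tray and the measure button is fully down (z of plate_thick in the frame of port between -0.002 and 0.0015 m and horizontal distance between plate_thick and port below 0.01 m and angle between each of plate_thick, plate_thin, plate_middle's own z axis and vertical below 0.06 rad and contact force between the fingers and plate_thick below 0.2 N and x of plate_thin in the frame of tray between -0.1 and 0.1 m and y of plate_thin in the frame of tray between -0.13 and 0.13 m and z of plate_thin in the frame of tray between 0.002 and 0.007 m and x of plate_middle in the frame of tray between -0.1 and 0.1 m and y of plate_middle in the frame of tray between -0.13 and 0.13 m and z of plate_middle in the frame of tray between 0.002 and 0.007 m and z of plate_thick in the frame of measure_top above 0.105682 m), for 0.1 s.
9. the button has come up again with the 30 mm plate still on the port (z of plate_thick in the frame of port between -0.002 and 0.0015 m and horizontal distance between plate_thick and port below 0.01 m and angle between plate_thick's own z axis and vertical below 0.06 rad and z of plate_thick in the frame of measure_top below 0.101182 m), for 0.2 s.
At the end, for the whole second after the job is handed in: The puck lies flat and at rest on the port, centred within 10 mm; every plate that was there lies flat and at rest on the floor of the tray; the button is up (z of puck in the frame of port between -0.002 and 0.0015 m and horizontal distance between puck and port below 0.01 m and angle between each of puck, plate_thin, plate_middle, plate_thick's own z axis and vertical below 0.06 rad and linear speed of each of puck, plate_thin, plate_middle, plate_thick below 0.02 m/s and value of joint measure below 0.002 m and x of plate_thin in the frame of tray between -0.1 and 0.1 m and y of plate_thin in the frame of tray between -0.13 and 0.13 m and z of plate_thin in the frame of tray between 0.002 and 0.007 m and x of plate_middle in the frame of tray between -0.1 and 0.1 m and y of plate_middle in the frame of tray between -0.13 and 0.13 m and z of plate_middle in the frame of tray between 0.002 and 0.007 m and x of plate_thick in the frame of tray between -0.1 and 0.1 m and y of plate_thick in the frame of tray between -0.13 and 0.13 m and z of plate_thick in the frame of tray between 0.002 and 0.007 m); the robot touches nothing.
It fails at once if one of the bystanders is shifted by more than 3 cm or knocked over (distance of any of objective_a, objective_b, dropper_a, dropper_b, lens_tube, post_base from where it was at the start of the episode above 0.03 m or angle between any of objective_a, objective_b, dropper_a, dropper_b, lens_tube, post_base's own z axis and vertical above 0.5 rad).
It fails at once if a plate or the puck is dropped or pressed hard on the sphere (over 40 N) (contact force between any of plate_thin, plate_middle, plate_thick, puck and sphere above 40 N).
Of plate_thin, plate_middle, plate_thick only 2 to 3 are there at a start; the rules pass over those that are not, and their reading is None.
At some moment in a run one of control_box, tray may be knocked a few centimetres aside while the robot is not near it.
It also fails if it takes over 210 s, if anything falls off the work surface, if the arm or the gripper's body presses on something with over 40 N, if the wrist force passes 120 N, or if a joint passes its speed limit or range.

## Working session

There is one attempt and no reset: what is moved stays moved. The work goes in short steps, Python scripts to look and compute and a tool call to move; the robot and the scene stay as the last step left them, time stands still between calls to the robot, and variables do not carry over. Pictures are saved under pics/ and viewed, at most 14 in all, crops included, and the job is handed in when it is done.

Besides the shell and the picture viewer there is one more tool, called after "Call:" as a command line: name --pt "numbers of a row" for each row, then --argument value for the rest. drive_tool: Moves the arm, as the interface text tells. Shifts and turns lie within -1 to 1; 1 stands for 30 mm of shift or pi/4 rad of turn. Its arguments: {"type":"object","properties":{"steps":{"type":"array","items":{"type":"array","items":{"type":"number"}}},"grip":{"type":"number"},"squeeze":{"type":"number"}},"required":["steps"]}

```bash
mkdir -p pics; ls
python3 - <<'E'
from workcell import robot
import cv2,numpy as np
for n in("scene","top"):
    im=robot.get_image(n);cv2.imwrite(f"pics/{n}0.png",im)
    c=robot.calibration(n);print(n,c["mtx"].round(1).tolist(),c["world_from_camera"].round(3).tolist())
o=robot.get_obs();print({k:np.round(v,2).tolist() for k,v in o.items()}, robot.tip_extent)
E
```

```text
pics
scene [[475.8, 0.0, 327.8], [0.0, 475.8, 245.4], [0.0, 0.0, 1.0]] [[0.267, 0.543, -0.796, 1313.882], [0.963, -0.136, 0.231, -296.274], [0.017, -0.828, -0.56, 645.28], [0.0, 0.0, 0.0, 1.0]]
top [[568.0, 0.0, 320.9], [0.0, 568.0, 238.6], [0.0, 0.0, 1.0]] [[0.022, -0.989, 0.149, 342.109], [-1.0, -0.022, 0.004, -67.502], [-0.0, -0.149, -0.989, 1547.823], [0.0, 0.0, 0.0, 1.0]]
{'clock': 0.1, 'q': [60.67, 5.04, 78.62, 0.0, 96.46, -5.91], 'joint_vel': [0.0, -0.17, -0.1, 0.04, -0.03, -0.06], 'joint_torque': [0.0, -35.3, -31.42, -0.0, 0.01, -0.0], 'ee_pos': [218.39, 504.34, 247.24], 'orientation': [[-0.92, 0.4, -0.0], [0.4, 0.92, -0.0], [0.0, -0.0, -1.0]], 'force': [0.82, 0.61, -0.34], 'wrist_torque': [-0.03, 0.08, -0.01], 'gripper_force': 0.0, 'finger_gap': 85.25} 17.0
```

View pics/scene0.png

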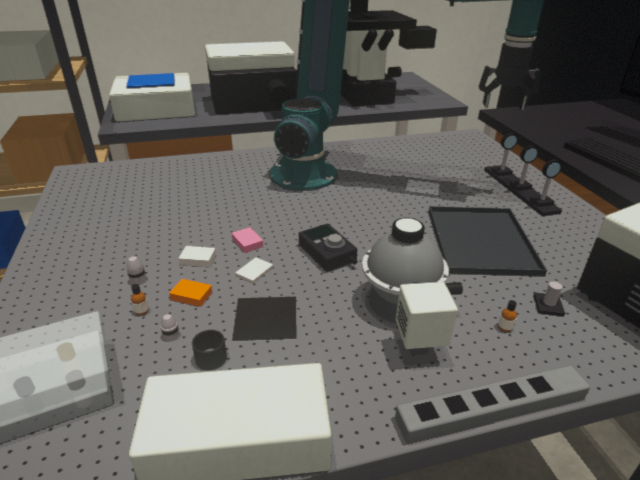

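View pics/top0.png

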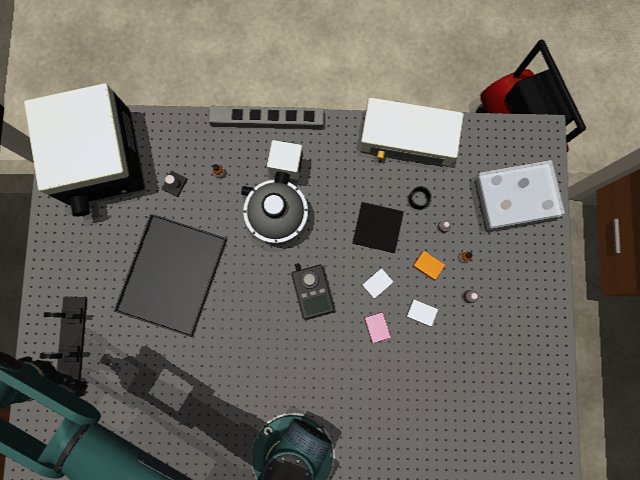

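The scene view shows two white plates at about (197,256) and (254,269). In the top view they are at (422,313) and (378,283). The pink slab at (247,240) and the orange slab at (190,292) are decoys. The puck is on the sphere at (274,204) top, the box at (313,291), the mat at (378,227) and the tray at (171,275). I'll measure the plates next, with an enlarged crop.

```bash
cat > h.py <<'E'
from workcell import robot
import cv2,numpy as np
from scipy.optimize import least_squares
C={n:robot.calibration(n) for n in("scene","top")}
def proj(n,P):
    T=np.linalg.inv(C[n]["world_from_camera"]);p=np.atleast_2d(P)@T[:3,:3].T+T[:3,3]
    q=p@C[n]["mtx"].T;return q[:,:2]/q[:,2:]
def unproj(n,uv,z):
    T=C[n]["world_from_camera"];uv=np.atleast_2d(np.asarray(uv,float))
    d=(np.c_[uv,np.ones(len(uv))]@np.linalg.inv(C[n]["mtx"]).T)@T[:3,:3].T
    o=T[:3,3];return o+d*((z-o[2])/d[:,2:])
def tri(a,b):
    oa=C["scene"]["world_from_camera"][:3,3];ob=C["top"]["world_from_camera"][:3,3]
    da=unproj("scene",a,0)[0]-oa;db=unproj("top",b,0)[0]-ob
    s=np.linalg.lstsq(np.c_[da,-db],ob-oa,rcond=None)[0]
    p,q=oa+s[0]*da,ob+s[1]*db;return (p+q)/2,np.linalg.norm(p-q)
def slab(p,L=70,W=50):
    x,y,a,h=p;c,s=np.cos(a),np.sin(a)
    B=np.array([[i*L/2,j*W/2] for i in(-1,1) for j in(-1,1)])@np.array([[c,s],[-s,c]])+[x,y]
    return np.array([[*b,z] for z in(0,h) for b in B])
def outline(n,P):
    return cv2.convexHull(proj(n,P).astype(np.float32))[:,0]
E
cat > a.py <<'E'
from h import *
out=[]
ims={}
for n in C:
    ims[n]=robot.get_image(n)
    for q in ("puck","plate_thin","plate_middle","plate_thick","control_box","measure_top","tray","mat","sphere","dropper_a","objective_a","lens_tube","post_base"):
        try:
            for r in robot.recognise(n,q)[:4]: print(n,q,np.round(r["location"],1).tolist(),round(r["confidence"],2))
        except Exception as e: print(n,q,e)
a=cv2.resize(ims["scene"][225:310,165:285],None,fx=5,fy=5,interpolation=cv2.INTER_CUBIC)
b=cv2.resize(ims["top"][255:345,350:450],None,fx=5,fy=5,interpolation=cv2.INTER_CUBIC)[:425]
a=cv2.resize(a,(400,283));b=cv2.resize(b,(400,340))
cv2.imwrite("pics/crop1.png",np.hstack([np.pad(a,((0,57),(0,0),(0,0))),b]))
E
python3 a.py
```

```text
scene puck [405.9, 230.9] 0.71
scene puck [485.2, 242.9] 0.66
scene plate_middle [247.4, 238.9] 0.83
scene plate_middle [190.2, 292.0] 0.7
scene plate_middle [196.7, 256.5] 0.67
scene measure_top [334.4, 239.7] 0.53
scene tray [252.4, 271.5] 0.75
scene tray [486.9, 243.6] 0.69
scene tray [197.5, 256.4] 0.43
scene mat [266.7, 319.6] 0.94
scene mat [131.8, 273.3] 0.47
scene sphere [413.1, 289.7] 0.83
scene dropper_a [135.7, 304.2] 0.78
scene dropper_a [508.4, 318.0] 0.73
scene objective_a [170.2, 327.0] 0.73
scene objective_a [132.0, 273.0] 0.65
scene lens_tube [209.5, 348.5] 0.68
scene post_base [549.0, 300.1] 0.98
top puck [273.1, 204.9] 0.57
top plate_thin [376.5, 286.6] 0.89
top plate_middle [421.5, 314.0] 0.8
top plate_middle [427.7, 265.7] 0.66
top plate_middle [377.1, 330.2] 0.62
top control_box [312.1, 290.3] 0.57
top measure_top [308.3, 278.9] 0.64
top tray [167.7, 274.5] 0.97
top mat [375.7, 226.9] 0.77
top sphere [280.3, 197.1] 0.94
top sphere [377.8, 227.2] 0.5
top dropper_a [465.9, 255.2] 0.6
top dropper_a [217.2, 171.8] 0.4
top objective_a [441.8, 223.2] 0.68
top objective_a [472.4, 294.8] 0.44
top lens_tube [425.0, 192.8] 0.57
top lens_tube [280.5, 191.2] 0.42
top post_base [176.4, 182.0] 0.64
```

View pics/crop1.png

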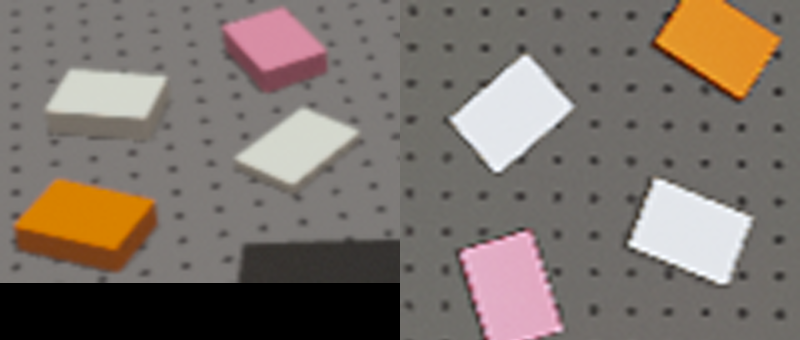

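Candidates for the plates: the orange slab at (428,265) and the pink slab at (377,328) are excluded by colour. The white slab at (378,283) shows only a sliver of side, so it is the thin plate. The white slab at (422,313) has a side like the pink slab's, so probably the 20 mm plate. I'll fit the thicknesses numerically.

```bash
cat >> h.py <<'E'
def contour(mask):
    cs,_=cv2.findContours(mask.astype(np.uint8),cv2.RETR_EXTERNAL,cv2.CHAIN_APPROX_NONE)
    return max(cs,key=cv2.contourArea)[:,0].astype(np.float32)
def blob(m,seed):
    k,l=cv2.connectedComponents(m.astype(np.uint8))
    s=l[int(seed[1])-3:int(seed[1])+4,int(seed[0])-3:int(seed[0])+4];s=s[s>0]
    return l==np.bincount(s).argmax()
def fit(cons,model,p0):
    """cons: {camera: contour}; model(p)->3D points; boundary pixels lie ~0.5 px inside the true outline"""
    def res(p):
        r=[]
        for n,c in cons.items():
            o=outline(n,model(p))
            r+=[cv2.pointPolygonTest(o,(float(u),float(v)),True)-0.4 for u,v in c]
        return r
    s=least_squares(res,p0,loss="soft_l1",f_scale=1,diff_step=1e-3,x_scale=[10,10,.2,5][:len(p0)])
    return s.x,np.sqrt(np.mean(np.square(res(s.x))))
def white(n,im,seed):
    g=im.astype(int);m=(g.min(2)>(105 if n=="scene" else 140))&(np.ptp(g,axis=2)<45)
    return blob(m,seed)
E
cat > b.py <<'E'
from h import *
ims={n:robot.get_image(n) for n in C}
for nm,s,t in(("A",(252,270),(377,285)),("B",(197,254),(422,313))):
    cons={"scene":contour(white("scene",ims["scene"],s)),"top":contour(white("top",ims["top"],t))}
    x0=unproj("top",t,10)[0]
    L=[]
    for a in np.arange(0,np.pi,np.pi/6):
        L.append(fit(cons,slab,[x0[0],x0[1],a,15]))
    p,r=min(L,key=lambda q:q[1]);print(nm,p[:2].round(1),np.degrees(p[2]).round(1),"h",p[3].round(1),"rms",r.round(2), {k:len(v) for k,v in cons.items()})
def disc(r,z):
    a=np.linspace(0,2*np.pi,60);return lambda p:np.c_[p[0]+r*np.cos(a),p[1]+r*np.sin(a),0*a+z]
# puck white disc
for n,s in(("top",(274,204)),("scene",(408,225))):
    g=ims[n];m=white(n,g,s);c=contour(m);(e,ax,an)=cv2.fitEllipse(c);print(n,"puck white",e,ax,unproj(n,e,185.7).round(1))
def both(q):
    for n in C:
        robot.get_image(n)
        for r in robot.regions_of(n,q)[:2]:
            m=r["mask"];print(n,q,np.round(r["location"]),round(r["confidence"],2),m.sum())
            yield n,m
for q,zz in(("mat",3),("control_box",40),("tray",18),("puck",185)):
    for n,m in both(q):
        rc=cv2.minAreaRect(contour(m));b=unproj(n,cv2.boxPoints(rc),zz)
        print("  ctr",unproj(n,rc[0],zz)[0].round(1),"sides",np.linalg.norm(b[1]-b[0]).round(1),np.linalg.norm(b[2]-b[1]).round(1),"yaw",np.degrees(np.arctan2(*(b[1]-b[0])[[1,0]])).round(1))
E
python3 b.py
```

```text
A [1258.1 -284.8] -139.8 h 610.2 rms 70.93 {'scene': 2638, 'top': 65}
B [1258.2 -284.8] -1039.7 h 610.1 rms 76.46 {'scene': 2638, 'top': 80}
top puck white (273.08331298828125, 204.02227783203125) (18.000944137573242, 18.553020477294922) [[630.9  56.5 185.7]]
scene puck white (284.6459045410156, 312.0188293457031) (326.24383544921875, 683.2098388671875) [[ 809.1 -212.1  185.7]]
scene mat [266. 319.] 0.71 2643
  ctr [ 615.4 -222.2    3. ] sides 136.8 127.0 yaw 79.0
scene mat [413. 289.] 0.58 7954
  ctr [612.2  97.    3. ] sides 300.6 421.2 yaw 121.7
top mat [377. 225.] 0.91 1877
  ctr [ 611.1 -217.1    3. ] sides 121.2 122.2 yaw -12.3
scene control_box [327. 249.] 0.73 1786
  ctr [459.8 -48.3  40. ] sides 135.2 215.0 yaw 138.9
top control_box [312. 290.] 0.91 1618
  ctr [436.8 -39.7  40. ] sides 87.4 149.2 yaw -73.9
scene tray [485. 242.] 0.87 6198
  ctr [497.3 338.5  18. ] sides 305.9 319.4 yaw 153.8
scene tray [267. 320.] 0.72 2608
  ctr [ 632.3 -223.6   18. ] sides 129.0 119.6 yaw 77.4
top tray [169. 278.] 0.96 8642
  ctr [467.2 344.4  18. ] sides 285.7 231.9 yaw -15.2
scene puck [406. 230.] 0.88 722
  ctr [646.5  47.  185. ] sides 88.9 61.3 yaw 154.5
top puck [274. 204.] 0.76 476
  ctr [630.1  56.2 185. ] sides 57.1 60.5 yaw -61.5
```

```bash
cat > c.py <<'E'
from h import *
ims={n:robot.get_image(n) for n in C}
cv2.imwrite("/tmp/s.png",ims["scene"]);cv2.imwrite("/tmp/t.png",ims["top"])
print("floor",ims["scene"][263,225],"side",[ims["scene"][r,195].min() for r in range(245,272)])
def lw(n,s):
    w=np.zeros((480,640),bool);w[s[1]-32:s[1]+32,s[0]-32:s[0]+32]=1
    g=ims[n].min(2); t=(118,125,132) if n=="scene" else (160,)
    return [blob(w&(g>k),s) for k in t]
for nm,s,t in(("A",(252,270),(377,285)),("B",(197,254),(422,313))):
  for ms in lw("scene",s):
    cons={"scene":contour(ms),"top":contour(lw("top",t)[0])}
    x0=unproj("top",t,10)[0]
    p,r=min((fit(cons,slab,[x0[0],x0[1],a,15]) for a in np.arange(0,np.pi,np.pi/4)),key=lambda q:q[1])
    print(nm,p[:2].round(1),np.degrees(p[2]).round(1),"h",p[3].round(1),"rms",r.round(2),ms.sum())
    d=proj("top",[[p[0],p[1],p[3]]])[0];print("   top-only", {n:cv2.minAreaRect(c)[0] for n,c in cons.items()})
m=lw("scene",(408,225))[2];e=cv2.fitEllipse(contour(m));print("puck",e)
print(tri(e[0],cv2.fitEllipse(contour(lw("top",(274,204))[0]))[0]))
E
python3 c.py
```

```text
floor [121 124 127] side [np.uint8(128), np.uint8(161), np.uint8(201), np.uint8(205), np.uint8(204), np.uint8(205), np.uint8(205), np.uint8(205), np.uint8(205), np.uint8(206), np.uint8(206), np.uint8(205), np.uint8(205), np.uint8(200), np.uint8(174), np.uint8(116), np.uint8(102), np.uint8(102), np.uint8(103), np.uint8(102), np.uint8(95), np.uint8(89), np.uint8(118), np.uint8(122), np.uint8(121), np.uint8(121), np.uint8(120)]
A [ 513.7 -222. ] 51.6 h 108.0 rms 9.95 2992
   top-only {'scene': (251.49996948242188, 269.5), 'top': (377.4424743652344, 282.86285400390625)}
A [ 454.8 -217.5] 132.3 h 11.7 rms 1.08 500
   top-only {'scene': (253.8600311279297, 267.98004150390625), 'top': (377.4424743652344, 282.86285400390625)}
A [ 454.9 -217.6] 132.1 h 10.9 rms 1.12 484
   top-only {'scene': (253.62001037597656, 268.15997314453125), 'top': (377.4424743652344, 282.86285400390625)}
B [ 431.8 -329.3] 55.3 h 269.9 rms 10.39 3068
   top-only {'scene': (196.5, 253.5), 'top': (422.30328369140625, 312.4778137207031)}
B [ 378.1 -337.6] 70.0 h 21.3 rms 2.6 457
   top-only {'scene': (196.47943115234375, 252.26760864257812), 'top': (422.30328369140625, 312.4778137207031)}
B [ 378.1 -337.8] 71.0 h 20.1 rms 2.64 439
   top-only {'scene': (196.5076141357422, 252.3933868408203), 'top': (422.30328369140625, 312.4778137207031)}
puck ((408.3167419433594, 224.63638305664062), (12.739376068115234, 25.080888748168945), 97.17218780517578)
(array([630.90025693,  56.25361118, 185.80171505]), np.float64(0.11977981762977076))
```

```bash
cat >> h.py <<'E'
def bright(im,s,t=160,w=32):
    k=np.zeros((480,640),bool);k[s[1]-w:s[1]+w,s[0]-w:s[0]+w]=1
    return blob(k&(im.min(2)>t),s)
def plate(ims,s,t):
    "pose of a plate's top face from both views: x,y,yaw,top height"
    cons={"scene":contour(bright(ims["scene"],s)),"top":contour(bright(ims["top"],t))}
    x0=unproj("top",t,15)[0]
    p,r=min((fit(cons,lambda p:slab(p)[4:],[x0[0],x0[1],a,15]) for a in np.arange(0,np.pi,np.pi/4)),key=lambda q:q[1])
    return p[:2].round(1),np.degrees(p[2]).round(1),p[3].round(1),r.round(2)
E
python3 - <<'E'
from h import *
ims={"scene":cv2.imread("/tmp/s.png"),"top":cv2.imread("/tmp/t.png")}
for s,t in(((252,270),(377,285)),((197,254),(422,313))): print(plate(ims,s,t))
# control box / tray / mat dark
g=ims["top"].max(2)
print(g[270:310:4,296:332:4]);
b=cv2.resize(ims["top"][255:325,280:345],None,fx=6,fy=6,interpolation=cv2.INTER_CUBIC)
a=cv2.resize(ims["scene"][215:275,290:365],None,fx=5,fy=5,interpolation=cv2.INTER_CUBIC)
cv2.imwrite("pics/box.png",np.hstack([b,np.pad(a,((0,120),(0,0),(0,0)))]))
E
```

```text
(array([ 456.7, -217.8]), np.float64(131.7), np.float64(9.7), np.float64(0.25))
(array([ 379.7, -336.7]), np.float64(68.7), np.float64(19.6), np.float64(0.31))
[[ 72  32  71  62  69  69  69  50 112]
 [ 72  71  84 164 100  62  66  20 113]
 [ 73  61 154 169 166  69  67  51 114]
 [ 72  47  98 172 174  87  70  70  55]
 [ 63  71  78  88  89  49  67  67  46]
 [ 43  71  71  72  68  69 145 111  36]
 [ 77  70 143  70 150  88  70  61  60]
 [107  75  68  75  59  59  59  57  67]
 [ 84  61  59  59  57  57  58  58  65]
 [110  32  65  58  58  57  57  59  44]]
```

View pics/box.png

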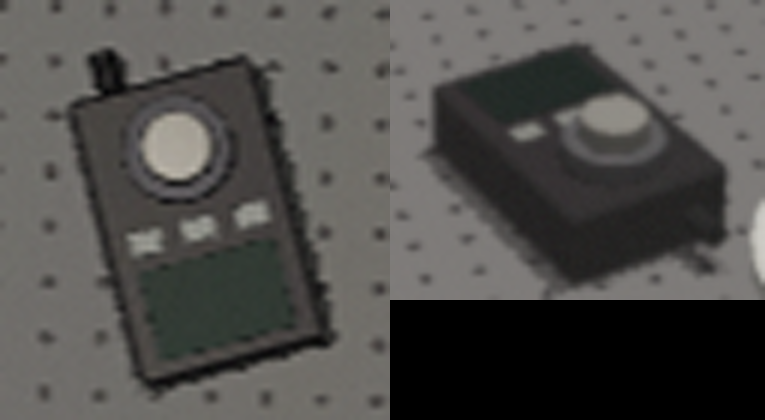

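The box crop shows the grey button cap near top pixel (309,279) and scene pixel (334.5,237.5). The cable gland is on the far side. The fitted tops are 9.7 mm, so plate_thin at (457,-218), and 19.6 mm, so plate_middle at (380,-337). There is no thick plate. Next I'll locate the button.

```bash
cat > btn.py <<'E'
import sys
from h import *
def button(s=(334,238),t=(309,279)):
    L=[]
    for n,c in(("scene",s),("top",t)):
        im=robot.get_image(n);cv2.imwrite(f"/tmp/{n}.png",im)
        k=np.zeros((480,640),np.uint8);cv2.circle(k,c,7 if n=="top" else 8,1,-1)
        m=blob((k>0)&(im.min(2)>118),c);e=cv2.moments(m.astype(np.uint8),True)
        L.append((e["m10"]/e["m00"],e["m01"]/e["m00"],e["m00"]))
    return L
def rep(L):
    u=L[1][:2];print([np.round(x,1).tolist() for x in L],"top@64",unproj("top",u,64)[0].round(1),"tri",[np.round(v,1) for v in tri(L[0][:2],u)])
if __name__=="__main__": rep(button(*[tuple(map(int,a.split(","))) for a in sys.argv[1:]]))
E
python3 btn.py; python3 -c "
from h import *
print(robot.get_obs()['ee_pos'])
for p in [(120,160),(150,217),(225,238),(193,335),(117,310)]: print(p,unproj('top',p,18)[0].round())
print('optics',unproj('top',(75,330),50)[0].round(),'droppers',unproj('top',[(218,171),(466,256)],60).round())"
```

```text
[[334.4, 237.4, 64.0], [308.9, 278.9, 93.0]] top@64 [459.1 -32.9  64. ] tri [array([459.1, -33.2,  62.9]), np.float64(0.7)]
[218.62726894 504.7102783  248.36687997]
(120, 160) [782. 502.  18.]
(150, 217) [623. 408.  18.]
(225, 238) [569. 199.  18.]
(193, 335) [307. 272.  18.]
(117, 310) [368. 479.  18.]
optics [314. 573.  50.] droppers [[ 745.  220.   60.]
 [ 529. -445.   60.]]
```

Call:
drive_tool --pt "0.4 -0.9 0 0 0 0" --pt "0.4 -0.9 0 0 0 0" --pt "0.4 -0.9 0 0 0 0" --pt "0.4 -0.9 0 0 0 0" --pt "0.4 -0.9 0 0 0 0" --pt "0.4 -0.9 0 0 0 0" --pt "0.4 -0.9 0 0 0 0" --pt "0.4 -0.9 0 0 0 0" --pt "0.4 -0.9 0 0 0 0" --pt "0.4 -0.9 0 0 0 0" --grip 0

```text
clock: 3.6
ee_pos: [338.9, 233.6, 248.5]
orientation: [[-0.918, 0.397, 0.001], [0.397, 0.918, 0.0], [-0.0, 0.001, -1.0]]
force: [0.4, -0.7, -0.1]
finger_gap: 0.3
gripper_force: 0.0
```

Call:
drive_tool --pt "0.4 -0.9 -0.4 0 0 0" --pt "0.4 -0.9 -0.4 0 0 0" --pt "0.4 -0.9 -0.4 0 0 0" --pt "0.4 -0.9 -0.4 0 0 0" --pt "0.4 -0.9 -0.4 0 0 0" --pt "0.4 -0.9 -0.4 0 0 0" --pt "0.4 -0.9 -0.4 0 0 0" --pt "0.4 -0.9 -0.4 0 0 0" --pt "0.4 -0.9 -0.4 0 0 0" --pt "0.4 -0.9 -0.4 0 0 0"

```text
clock: 4.6
ee_pos: [459.1, -36.5, 128.0]
orientation: [[-0.918, 0.398, 0.001], [0.398, 0.918, 0.0], [-0.001, 0.0, -1.0]]
force: [0.1, -0.1, -0.5]
finger_gap: 0.0
gripper_force: 0.0
```

Call:
drive_tool --pt "0 0 0 0 0 0" --pt "0 0 0 0 0 0"

```text
clock: 4.8
ee_pos: [458.4, -35.5, 128.0]
orientation: [[-0.917, 0.399, -0.001], [0.399, 0.917, 0.001], [0.001, 0.0, -1.0]]
force: [0.2, 0.6, -0.5]
finger_gap: 0.1
gripper_force: 0.0
```

Call:
drive_tool --pt "0 0.1 -0.3 0 0 0" --pt "0 0 -0.3 0 0 0" --pt "0 0 -0.3 0 0 0" --pt "0 0 -0.3 0 0 0" --pt "0 0 -0.2 0 0 0" --pt "0 0 0 0 0 0"

```text
clock: 5.4
ee_pos: [457.7, -32.0, 84.9]
orientation: [[-0.918, 0.397, -0.003], [0.397, 0.918, 0.001], [0.003, -0.0, -1.0]]
force: [-0.2, -0.5, -0.5]
finger_gap: -0.0
gripper_force: 0.0
```

Call:
drive_tool --pt "0 0 -0.1 0 0 0" --pt "0 0 -0.1 0 0 0" --pt "0 0 0 0 0 0"

```text
clock: 5.7
ee_pos: [459.0, -32.4, 80.5]
orientation: [[-0.918, 0.398, 0.001], [0.398, 0.918, 0.0], [-0.001, 0.0, -1.0]]
force: [0.2, 0.2, 1.7]
finger_gap: -0.0
gripper_force: 0.8
```

Call:
drive_tool --pt "0 0 -0.1 0 0 0" --pt "0 0 -0.1 0 0 0" --pt "0 0 0 0 0 0" --pt "0 0 0 0 0 0"

```text
clock: 6.1
ee_pos: [459.2, -32.4, 74.9]
orientation: [[-0.918, 0.397, 0.001], [0.397, 0.918, -0.0], [-0.001, 0.0, -1.0]]
force: [-0.2, -0.0, 4.3]
finger_gap: -0.1
gripper_force: 2.0
```

Call:
drive_tool --pt "0 0 -0.1 0 0 0" --pt "0 0 0 0 0 0" --pt "0 0 0 0 0 0" --pt "0 0 0 0 0 0"

```text
clock: 6.5
ee_pos: [459.2, -32.4, 73.0]
orientation: [[-0.918, 0.397, 0.002], [0.397, 0.918, -0.0], [-0.002, 0.0, -1.0]]
force: [-2.0, 1.0, 11.0]
finger_gap: 0.1
gripper_force: 5.3
```

Call:
drive_tool --pt "0 0 0.3 0 0 0" --pt "0 0 0.6 0 0 0" --pt "0 0 0.9 0 0 0" --pt "0 0 0.9 0 0 0" --pt "0 0 0.9 0 0 0" --pt "0 0 0.9 0 0 0" --pt "0 0 0.9 0 0 0" --pt "0 0 0.2 0 0 0" --grip 85

```text
clock: 7.3
ee_pos: [459.8, -32.5, 242.2]
orientation: [[-0.918, 0.397, 0.005], [0.397, 0.918, -0.001], [-0.005, 0.001, -1.0]]
force: [0.6, 0.3, -0.9]
finger_gap: 84.9
gripper_force: 0.0
```

Call:
drive_tool --pt "0.7 0.4 0 0 0 0" --pt "0.7 0.4 0 0 0 0" --pt "0.7 0.4 0 0 0 0" --pt "0.7 0.4 0 0 0 0" --pt "0.7 0.4 0 0 0 0" --pt "0.7 0.4 0 0 0 0" --pt "0.7 0.4 0 0 0 0" --pt "0.7 0.2 0 0 0 0" --pt "0.13 0 0 0 0 0" --pt "0 0 0 0 0 0"

```text
clock: 8.3
ee_pos: [630.1, 57.6, 237.0]
orientation: [[-0.918, 0.397, -0.004], [0.397, 0.918, -0.0], [0.004, -0.002, -1.0]]
force: [0.1, 0.2, 0.1]
finger_gap: 85.1
gripper_force: 0.0
```

```bash
python3 btn.py
python3 - <<'E'
from h import *
o=robot.get_obs();print(o["ee_pos"],o["finger_gap"])
E
```

```text
[629.7471781   57.4105792  237.74557336] 85.14148348340575Traceback (most recent call last):
  File "btn.py", line 13, in <module>
    if __name__=="__main__": rep(button(*[tuple(map(int,a.split(","))) for a in sys.argv[1:]]))
                                 ~~~~~~^^^^^^^^^^^^^^^^^^^^^^^^^^^^^^^^^^^^^^^^^^^^^^^^^^^^^^^
  File "btn.py", line 8, in button
    m=blob((k>0)&(im.min(2)>118),c);e=cv2.moments(m.astype(np.uint8),True)
  File "h.py", line 29, in blob
    return l==np.bincount(s).argmax()
              ~~~~~~~~~~~~~~~~~~~~~^^
ValueError: attempt to get argmax of an empty sequence
```

Call:
drive_tool --pt "0.03 -0.03 -0.4 0 0 0" --pt "0 0 -0.4 0 0 0" --pt "0 0 -0.4 0 0 0" --pt "0 0 -0.4 0 0 0" --pt "0 0 -0.3 0 0 0" --pt "0 0 0 0 0 0" --pt "0 0 0 0 0 0"

```text
clock: 9.05
ee_pos: [631.4, 56.8, 182.2]
orientation: [[-0.918, 0.397, -0.0], [0.397, 0.918, 0.0], [0.0, -0.0, -1.0]]
force: [0.3, -0.4, -0.4]
finger_gap: 85.0
gripper_force: 0.0
```

Call:
drive_tool --pt "0 0 0 0 0 0" --pt "0 0 0 0 0 0" --pt "0 0 0 0 0 0" --pt "0 0 0 0 0 0" --pt "0 0 0 0 0 0" --pt "0 0 0 0 0 0" --grip 50 --squeeze 25

```text
clock: 9.65
ee_pos: [632.0, 56.8, 183.7]
orientation: [[-0.918, 0.398, 0.003], [0.398, 0.918, 0.0], [-0.002, 0.001, -1.0]]
force: [0.4, -0.6, 6.2]
finger_gap: 58.9
gripper_force: 27.6
```

Call:
drive_tool --pt "0 0 0.2 0 0 0" --pt "0 0 0.6 0 0 0" --pt "0 0 0.6 0 0 0" --pt "0 0 0.6 0 0 0" --pt "0 0 0 0 0 0"

```text
clock: 10.15
ee_pos: [632.3, 56.8, 244.8]
orientation: [[-0.918, 0.397, 0.004], [0.397, 0.918, 0.0], [-0.004, 0.002, -1.0]]
force: [0.1, 0.6, -1.7]
finger_gap: 58.7
gripper_force: 27.3
```

Call:
drive_tool --pt "-0.1 -0.6 0 0 0 0" --pt "-0.1 -0.9 0 0 0 0" --pt "-0.1 -1 0 0 0 -0.18" --pt "-0.1 -1 0 0 0 -0.18" --pt "-0.1 -1 0 0 0 -0.19" --pt "-0.1 -1 0 0 0 0" --pt "-0.1 -1 0 0 0 0" --pt "0 -1 0 0 0 0" --pt "0 -1 0 0 0 0" --pt "0 -0.6 0 0 0 0"

```text
clock: 11.15
ee_pos: [608.9, -219.1, 239.8]
orientation: [[-0.665, 0.747, -0.004], [0.747, 0.665, 0.001], [0.003, -0.002, -1.0]]
force: [0.7, -0.0, -1.0]
finger_gap: 58.5
gripper_force: 27.3
```

Call:
drive_tool --pt "0 0 -0.6 0 0 0" --pt "0 0 -0.8 0 0 0" --pt "0 0 -0.8 0 0 0" --pt "0 0 -0.8 0 0 0" --pt "0 0 -0.8 0 0 0" --pt "0 0 -0.8 0 0 0" --pt "0 0 -0.8 0 0 0" --pt "0 0 -0.6 0 0 0" --pt "0 0 0 0 0 0"

```text
clock: 12.05
ee_pos: [607.1, -214.9, 56.9]
orientation: [[-0.667, 0.745, -0.009], [0.745, 0.667, 0.004], [0.009, -0.004, -1.0]]
force: [-0.2, 0.8, -1.9]
finger_gap: 58.6
gripper_force: 27.4
```

Call:
drive_tool --pt "0 0 -0.4 0 0 0" --pt "0 0 -0.4 0 0 0" --pt "0 0 -0.2 0 0 0" --pt "0 0 0 0 0 0" --pt "0 0 0 0 0 0"

```text
clock: 12.55
ee_pos: [610.6, -216.3, 32.6]
orientation: [[-0.667, 0.745, 0.0], [0.745, 0.667, -0.0], [-0.0, 0.0, -1.0]]
force: [0.5, -0.8, -1.4]
finger_gap: 58.6
gripper_force: 27.4
```

Call:
drive_tool --pt "0 0 -0.1 0 0 0" --pt "0 0 -0.1 0 0 0" --pt "0 0 0 0 0 0"

```text
clock: 12.85
ee_pos: [610.2, -216.1, 26.0]
orientation: [[-0.667, 0.745, -0.0], [0.745, 0.667, 0.0], [0.001, -0.0, -1.0]]
force: [0.1, 0.4, -0.4]
finger_gap: 58.7
gripper_force: 27.4
```

Call:
drive_tool --pt "0 0 -0.05 0 0 0" --pt "0 0 -0.05 0 0 0" --pt "0 0 0 0 0 0"

```text
clock: 13.15
ee_pos: [610.4, -216.2, 23.2]
orientation: [[-0.667, 0.745, -0.0], [0.745, 0.667, 0.0], [0.0, -0.0, -1.0]]
force: [0.8, -0.1, -1.9]
finger_gap: 58.9
gripper_force: 27.4
```

Call:
drive_tool --pt "0 0 -0.04 0 0 0" --pt "0 0 0 0 0 0"

```text
clock: 13.35
ee_pos: [610.6, -216.3, 23.1]
orientation: [[-0.667, 0.745, 0.0], [0.745, 0.667, -0.0], [-0.0, 0.0, -1.0]]
force: [-1.8, 0.7, 3.2]
finger_gap: 58.9
gripper_force: 27.8
```

Call:
drive_tool --pt "0 0 0 0 0 0" --pt "0 0 0 0 0 0" --pt "0 0 0 0 0 0" --pt "0 0 0.4 0 0 0" --pt "0 0 0.9 0 0 0" --pt "0 0 0.9 0 0 0" --pt "0 0 0.3 0 0 0" --pt "0 0 0 0 0 0" --grip 85

```text
clock: 14.15
ee_pos: [611.8, -216.8, 100.1]
orientation: [[-0.667, 0.745, 0.005], [0.745, 0.667, -0.002], [-0.005, 0.002, -1.0]]
force: [0.0, 0.2, -0.3]
finger_gap: 85.2
gripper_force: 0.0
```

Call:
drive_tool --pt "-0.7 0 0 0 0 0" --pt "-0.9 0 0 0 0 0" --pt "-0.9 0 0 0 0 0" --pt "-0.9 0 0 0 0 0" --pt "-0.9 0 -0.3 0 0 0" --pt "-0.8 -0.03 -0.6 0 0 0" --pt "0 0 -0.6 0 0 0" --pt "0 0 -0.3 0 0 0" --pt "0 0 0 0 0 0" --pt "0 0 0 0 0 0" --grip 64

```text
clock: 15.15
ee_pos: [457.8, -217.1, 43.0]
orientation: [[-0.667, 0.745, -0.0], [0.745, 0.667, 0.0], [0.0, 0.0, -1.0]]
force: [0.7, 0.3, -0.4]
finger_gap: 63.8
gripper_force: 0.0
```

Call:
drive_tool --pt "0 0 -0.4 0 0 0" --pt "0 0 -0.2 0 0 0" --pt "0 0 -0.2 0 0 0" --pt "0 0 -0.1 0 0 0" --pt "0 0 0 0 0 0" --pt "0 0 0 0 0 0"

```text
clock: 15.75
ee_pos: [457.6, -217.2, 16.2]
orientation: [[-0.667, 0.745, 0.0], [0.745, 0.667, -0.0], [-0.0, 0.0, -1.0]]
force: [-0.2, -0.1, 1.0]
finger_gap: 64.1
gripper_force: 0.0
```

Call:
drive_tool --pt "0 0 0 0 0 0" --pt "0 0 0 0 0 0" --pt "0 0 0 0 0 0" --pt "0 0 0 0 0 0" --pt "0 0 0 0 0 0" --pt "0 0 0 0 0 0" --grip 40

```text
clock: 16.35
ee_pos: [457.9, -217.4, 16.8]
orientation: [[-0.667, 0.745, 0.001], [0.745, 0.667, -0.001], [-0.001, 0.0, -1.0]]
force: [0.2, 0.1, 4.0]
finger_gap: 49.4
gripper_force: 27.3
```

Call:
drive_tool --pt "0 0 0.3 0 0 0" --pt "0 0 0.7 0 0 0" --pt "0 0 0.9 0 0 0" --pt "0 0 0.9 0 0 0" --pt "0 0 0.9 0 0 0" --pt "0 0 0.9 0 0 0" --pt "0 0 0.9 0 0 0" --pt "0 0 0.9 0 0 0" --pt "0 0 0.9 0 0 0" --pt "0 0 0 0 0 0"

```text
clock: 17.35
ee_pos: [458.8, -217.9, 239.8]
orientation: [[-0.667, 0.745, 0.007], [0.745, 0.667, -0.004], [-0.008, 0.002, -1.0]]
force: [0.6, 0.2, -0.7]
finger_gap: 49.0
gripper_force: 26.8
```

Run:
```python
from h import *
im=robot.get_image("top");sc=robot.get_image("scene")
a=cv2.resize(im[160:260,220:340],None,fx=4,fy=4,interpolation=cv2.INTER_CUBIC)
b=cv2.resize(sc[120:300,180:460],(620,400))[:,:310*2]
cv2.imwrite("pics/port.png",np.vstack([a[:, :480]]) )
cv2.imwrite("pics/scene2.png",sc)
# port hole: dark disc near predicted
u=proj("top",[[631,56.3,163.7]])[0];print("pred px",u)
g=im.max(2).astype(int);x,y=int(u[0]),int(u[1]);print(g[y-9:y+10,x-10:x+11:1])
```

```text
pred px [273.90153306 205.82995136]
[[118 115 120 119 119 121 120 123 124 125 123 121 123 122 119 118 115 116
  116 115 112]
 [119 122 121 121 123 123 124 124 125 126 126 126 124 120 118 119 115 117
  117 115 113]
 [120 120 120 120 122 123 125 126 127 126 129 127 124 124 122 119 119 118
  120 116 114]
 [119 121 122 121 123 125 127 131 131 131 134 134 132 126 123 125 123 121
  121 118 117]
 [120 120 122 123 125 126 130 137 108  65  53  53  85 120 130 125 122 123
  123 121 118]
 [120 121 123 124 126 131 103  56  30  27  27  28  25  63 113 130 127 123
  122 120 116]
 [119 122 126 128 130 120  70  26  27  33  29  29  28  27  62 114 129 123
  121 120 116]
 [122 123 125 129 135  98  40  29  28  32  32  30  29  29  25 104 132 126
  122 118 116]
 [121 124 128 132 121  71  25  31  31  33  31  33  30  32  27  80 122 128
  122 118 119]
 [122 123 126 132 119  68  28  32  31  29  31  31  30  28  23  83 124 130
  126 121 119]
 [123 124 129 133 121  70  27  29  32  34  33  31  32  30  24  83 123 131
  126 122 120]
 [122 125 127 131 139  91  24  29  31  32  30  32  31  29  39 111 139 128
  124 119 120]
 [122 124 127 131 135 109  54  26  29  32  32  30  29  26  84 128 136 126
  123 120 118]
 [124 126 128 131 136 143 106  44  24  24  24  24  22  52 118 140 132 127
  122 119 119]
 [124 125 129 130 133 138 142 138 121  93  71  73 127 150 143 136 129 125
  120 120 120]
 [122 124 126 127 129 134 135 143 143 144 146 146 145 142 135 131 123 121
  121 120 121]
 [121 122 123 122 126 130 132 135 137 138 139 138 137 134 132 127 122 122
  118 120 120]
 [121 119 122 122 123 125 127 130 131 132 132 133 132 128 127 127 123 119
  118 117 119]
 [117 120 120 121 121 124 123 124 127 126 126 128 126 124 124 123 121 120
  118 120 116]]
```

View pics/port.png

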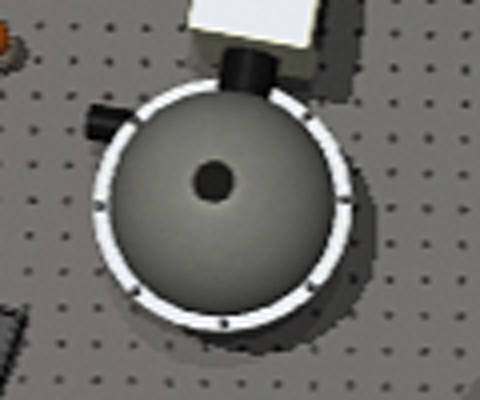

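View pics/scene2.png

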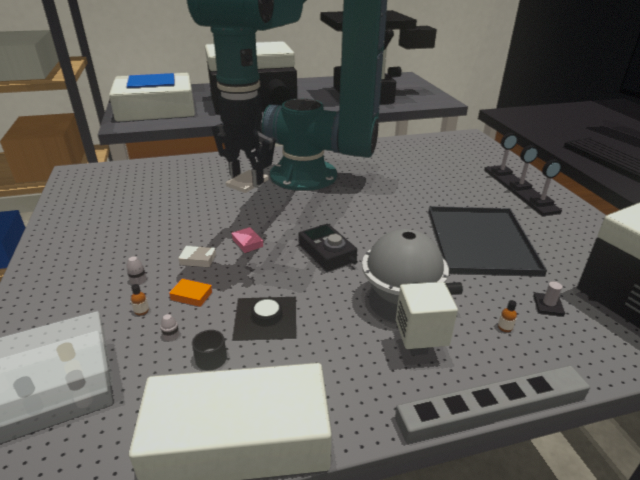

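The plate is held level and the puck lies on the mat at scene (266,310). In the top image the port hole is at about (273,205), roughly 2 mm from where I predicted, so I'll refine it.

Run:
```python
from h import *
from scipy.ndimage import center_of_mass
L={}
for n,s in(("top",(273,205)),("scene",(409,237))):
    im=robot.get_image(n).max(2).astype(float);k=np.zeros(im.shape,np.uint8);cv2.circle(k,s,9,1,-1)
    w=np.clip((115-im)/(115-30),0,1)*k
    if n=="scene": print(im[228:246,398:422].astype(int))
    c=center_of_mass(w)[::-1];L[n]=c;print(n,c,w.sum(),unproj(n,c,163.7)[0].round(1))
print(tri(L["scene"],L["top"]))
im=robot.get_image("top");m=im.min(2)>170;k=np.zeros(m.shape,np.uint8);cv2.circle(k,(276,211),37,1,-1);k[:183]=0
c=contour(m&(k>0));h=cv2.convexHull(c.astype(np.int32))[:,0]
a=np.linspace(0,2*np.pi,60)
p,r=fit({"top":c[[cv2.pointPolygonTest(h.astype(np.float32),(float(u),float(v)),True)<1.5 and v>186 for u,v in c]]},lambda p:np.c_[p[0]+84*np.cos(a),p[1]+84*np.sin(a),0*a+p[2]*0+90+4],[631,57])if 0 else (None,None)
pts=c[[cv2.pointPolygonTest(h.astype(np.float32),(float(u),float(v)),True)<1.5 and v>190 for u,v in c]]
W=unproj("top",pts,93)[:,:2];s=least_squares(lambda q:np.hypot(W[:,0]-q[0],W[:,1]-q[1])-q[2],[631,57,84],loss="soft_l1");print("flange",s.x,len(W))
```

```text
top (np.float64(272.9295979097111), np.float64(204.93540426767314)) 81.04705882352941 [633.2  58.8 163.7]
[[124 126 126 126 126 126 126 126 127 126 127 125 124 120 111 117 123 125
  126 125 126 123 103  95]
 [123 125 126 127 128 130 130 130 130 130 129 128 125 110  98 108 122 126
  125 126 125 125 124 122]
 [128 129 129 131 132 132 133 133 132 130 130 132 132 131 129 129 130 128
  127 127 126 126 126 126]
 [130 131 132 134 134 129 125 124 122 111 106 117 124 125 128 132 134 133
  131 129 127 126 126 125]
 [131 134 134 134 129 104  85  67  57  51  50  54  60  67  94 118 129 133
  134 134 133 131 130 126]
 [133 133 134 130 105  64  44  37  32  32  34  33  33  37  46  63  94 122
  134 135 135 134 133 130]
 [134 133 134 120  82  43  35  35  31  34  34  34  32  34  33  35  51  95
  126 135 136 135 133 133]
 [134 135 135 123  83  43  33  32  32  36  32  31  33  33  35  34  39  74
  120 136 137 136 135 135]
 [133 135 138 134 108  68  39  36  35  35  32  35  35  33  33  34  37  66
  119 136 137 136 135 134]
 [133 135 136 138 133 107  74  52  40  35  35  37  37  37  35  38  55  91
  125 136 1
[... 368 characters left out ...]
 139 139 140 138 140 140
  140 138 138 137 136 135]
 [132 133 135 136 137 137 138 138 138 138 138 139 138 140 141 140 139 140
  140 137 137 138 136 135]
 [132 134 134 136 137 137 137 137 137 137 138 140 141 141 139 140 140 139
  139 138 137 135 135 135]
 [133 134 133 135 135 136 137 138 138 138 140 141 143 142 141 141 140 140
  140 139 138 136 136 135]
 [131 132 134 134 136 138 137 139 140 140 142 143 143 144 142 141 139 139
  138 137 137 136 135 134]]
scene (np.float64(408.69012860618693), np.float64(235.0170316301703)) 67.69411764705883 [632.8  58.8 163.7]
(array([633.13596583,  58.69838961, 163.92567267]), np.float64(0.16142080120822846))
flange [620.42335132  23.17003407  44.5830107 ] 36
```

Call:
drive_tool --pt "0.4 0.6 0 0 0 0" --pt "0.6 0.95 0 0 0 0" --pt "0.6 0.95 0 0 0 0" --pt "0.6 0.95 0 0 0 0" --pt "0.6 0.95 0 0 0 0" --pt "0.6 0.95 0 0 0 0" --pt "0.6 0.95 0 0 0 0" --pt "0.6 0.95 0 0 0 0" --pt "0.6 0.95 0 0 0 0" --pt "0.6 0.95 0 0 0 0"

```text
clock: 18.6
ee_pos: [631.3, 58.7, 232.9]
orientation: [[-0.667, 0.745, -0.004], [0.745, 0.667, -0.0], [0.002, -0.003, -1.0]]
force: [-1.2, 0.1, 0.1]
finger_gap: 48.9
gripper_force: 26.8
```

Call:
drive_tool --pt "0 0 -0.2 0 0 0" --pt "0 0 -0.4 0 0 0" --pt "0 0 -0.4 0 0 0" --pt "0 0 -0.2 0 0 0" --pt "0 0 0 0 0 0" --pt "0 0 0 0 0 0"

```text
clock: 19.2
ee_pos: [631.2, 56.7, 199.1]
orientation: [[-0.666, 0.746, -0.0], [0.746, 0.666, -0.0], [0.0, -0.0, -1.0]]
force: [1.2, 0.3, -0.4]
finger_gap: 49.3
gripper_force: 26.8
```

Correct the position by (+1.8, +2.0), then go down gently.

Call:
drive_tool --pt "0.06 0.07 -0.2 0 0 0" --pt "0 0 -0.2 0 0 0" --pt "0 0 -0.1 0 0 0" --pt "0 0 0 0 0 0" --pt "0 0 0 0 0 0"

```text
clock: 19.7
ee_pos: [633.2, 59.5, 184.0]
orientation: [[-0.667, 0.745, -0.0], [0.745, 0.667, 0.0], [0.0, -0.0, -1.0]]
force: [-0.4, -0.9, -1.3]
finger_gap: 49.4
gripper_force: 26.8
```

Call:
drive_tool --pt "0 0 -0.04 0 0 0" --pt "0 0 -0.04 0 0 0" --pt "0 0 0 0 0 0"

```text
clock: 20.0
ee_pos: [633.2, 59.5, 181.6]
orientation: [[-0.667, 0.745, -0.0], [0.745, 0.667, 0.0], [0.0, -0.0, -1.0]]
force: [0.1, 1.0, -0.5]
finger_gap: 49.5
gripper_force: 26.8
```

Call:
drive_tool --pt "0 0 -0.04 0 0 0" --pt "0 0 0 0 0 0"

```text
clock: 20.2
ee_pos: [633.3, 59.5, 180.5]
orientation: [[-0.667, 0.745, 0.0], [0.745, 0.667, 0.0], [-0.0, 0.0, -1.0]]
force: [-0.3, -1.3, -1.4]
finger_gap: 49.2
gripper_force: 26.8
```

Call:
drive_tool --pt "0 0 -0.02 0 0 0" --pt "0 0 0 0 0 0"

```text
clock: 20.4
ee_pos: [633.3, 59.5, 180.5]
orientation: [[-0.667, 0.745, 0.001], [0.745, 0.667, 0.0], [-0.0, 0.0, -1.0]]
force: [-0.7, 0.2, 1.7]
finger_gap: 49.0
gripper_force: 27.0
```

Call:
drive_tool --pt "0 0 0 0 0 0" --pt "0 0 0 0 0 0" --pt "0 0 0 0 0 0" --pt "0 0 0.2 0 0 0" --pt "0 0 0.6 0 0 0" --pt "0 0 0.8 0 0 0" --pt "0 0 0.4 0 0 0" --pt "0 0 0 0 0 0" --grip 66

```text
clock: 21.2
ee_pos: [634.4, 59.5, 243.3]
orientation: [[-0.667, 0.745, 0.006], [0.745, 0.667, 0.0], [-0.004, 0.005, -1.0]]
force: [0.5, -0.4, 0.7]
finger_gap: 65.9
gripper_force: 0.0
```

Call:
drive_tool --pt "-0.5 -0.3 0 0 0 0" --pt "-0.9 -0.6 0 0 0 0" --pt "-0.9 -0.6 0 0 0 0" --pt "-0.9 -0.6 0 0 0 0" --pt "-0.9 -0.6 0 0 0 0" --pt "-0.9 -0.6 0 0 0 0" --pt "-0.8 0 0 0 0 0" --pt "0 0 -0.5 0 0 0" --pt "0 0 -0.7 0 0 0" --pt "0 0 -0.5 0 0 0" --grip 0

```text
clock: 22.2
ee_pos: [458.0, -39.4, 186.7]
orientation: [[-0.667, 0.745, -0.002], [0.745, 0.667, 0.001], [0.002, -0.001, -1.0]]
force: [-0.6, -0.7, 0.0]
finger_gap: -0.1
gripper_force: 0.0
```

```bash
cat > see.py <<'E'
import sys
from h import *
ims={n:robot.get_image(n) for n in C}
for n in C: cv2.imwrite(f"/tmp/{n}.png",ims[n])
w=int(sys.argv[1]);u=proj("top",[[633,58.7,163.7]])[0].astype(int);v=proj("scene",[[633,58.7,163.7+w]])[0].astype(int)
try:print(plate(ims,tuple(v),tuple(u)))
except Exception as e:print(e)
a=[cv2.resize(ims[n][c[1]-40:c[1]+40,c[0]-50:c[0]+50],(400,320)) for n,c in(("scene",v),("top",u))]
cv2.imwrite(sys.argv[2],np.hstack(a))
print(robot.get_obs()["ee_pos"].round(1))
E
python3 see.py 10 pics/p1.png; python3 btn.py
```

```text
(array([633.8,  60. ]), np.float64(131.8), np.float64(173.2), np.float64(0.26))
[457.  -39.1 185.2]Traceback (most recent call last):
  File "btn.py", line 13, in <module>
    if __name__=="__main__": rep(button(*[tuple(map(int,a.split(","))) for a in sys.argv[1:]]))
                                 ~~~~~~^^^^^^^^^^^^^^^^^^^^^^^^^^^^^^^^^^^^^^^^^^^^^^^^^^^^^^^
  File "btn.py", line 8, in button
    m=blob((k>0)&(im.min(2)>118),c);e=cv2.moments(m.astype(np.uint8),True)
  File "h.py", line 29, in blob
    return l==np.bincount(s).argmax()
              ~~~~~~~~~~~~~~~~~~~~~^^
ValueError: attempt to get argmax of an empty sequence
```

View pics/p1.png

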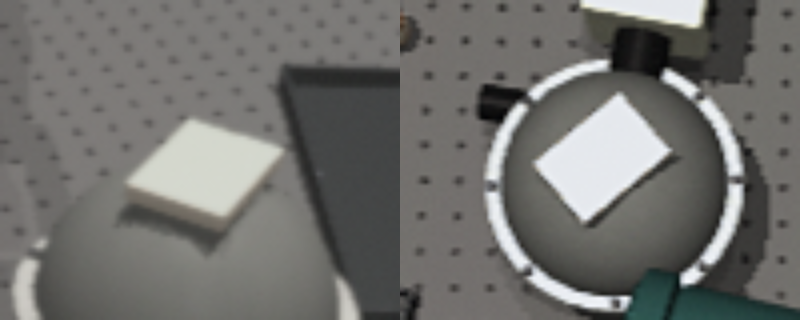

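The plate lies flat and centred on the port, about 1.5 mm off, with its top at 173 mm. Next I'll check the box from the scene camera.

```bash
cat > b1.py <<'E'
from h import *
import sys
im=robot.get_image("scene");c=tuple(map(int,sys.argv[1].split(","))) if len(sys.argv)>1 else (334,238)
k=np.zeros((480,640),np.uint8);cv2.circle(k,c,25,1,-1)
m=(k>0)&(im.min(2)>130);n,l,s,ce=cv2.connectedComponentsWithStats(m.astype(np.uint8))
for i in range(1,n):
    if s[i,4]>15: print(s[i,4],ce[i].round(1),unproj("scene",ce[i],64)[0].round(1))
print(robot.get_obs()["ee_pos"].round(1))
E
python3 b1.py
```

```text
[459.4 -39.5 189.2]
```

```bash
python3 -c "
import cv2;im=cv2.imread('/tmp/scene.png');cv2.imwrite('pics/s3.png',cv2.resize(im[180:300,270:430],(800,600)))"
```

```text
(no output)
```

View pics/s3.png

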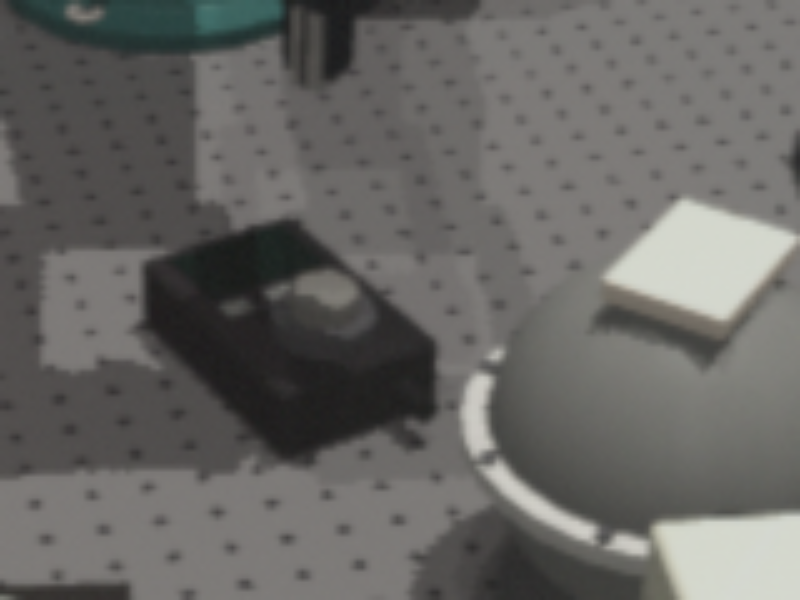

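The box hasn't moved. The button is at scene (335,238.5), in shadow. Press it.

Call:
drive_tool --pt "0 0.2 -0.4 0 0 0" --pt "0 0 -0.7 0 0 0" --pt "0 0 -0.7 0 0 0" --pt "0 0 -0.7 0 0 0" --pt "0 0 -0.6 0 0 0" --pt "0 0 -0.3 0 0 0" --pt "0 0 0 0 0 0"

```text
clock: 23.15
ee_pos: [458.3, -33.0, 85.5]
orientation: [[-0.667, 0.745, -0.003], [0.745, 0.667, 0.001], [0.002, -0.002, -1.0]]
force: [-0.2, -0.3, 0.6]
finger_gap: 0.1
gripper_force: 0.0
```

Call:
drive_tool --pt "0 0 -0.1 0 0 0" --pt "0 0 -0.1 0 0 0" --pt "0 0 0 0 0 0"

```text
clock: 23.45
ee_pos: [459.6, -33.6, 81.4]
orientation: [[-0.667, 0.745, 0.001], [0.745, 0.667, -0.0], [-0.001, 0.001, -1.0]]
force: [-0.1, 1.3, -0.4]
finger_gap: -0.3
gripper_force: 0.0
```

Call:
drive_tool --pt "0 0 -0.1 0 0 0" --pt "0 0 -0.1 0 0 0" --pt "0 0 -0.1 0 0 0" --pt "0 0 0 0 0 0" --pt "0 0 0 0 0 0" --pt "0 0 0 0 0 0"

```text
clock: 24.05
ee_pos: [459.9, -33.6, 73.0]
orientation: [[-0.667, 0.745, 0.002], [0.745, 0.667, -0.0], [-0.001, 0.001, -1.0]]
force: [-1.7, 0.5, 6.4]
finger_gap: 0.1
gripper_force: 3.2
```

Call:
drive_tool --pt "0 0 -0.03 0 0 0" --pt "0 0 0 0 0 0" --pt "0 0 0 0 0 0"

```text
clock: 24.35
ee_pos: [459.9, -33.6, 72.9]
orientation: [[-0.667, 0.745, 0.002], [0.745, 0.667, -0.0], [-0.002, 0.001, -1.0]]
force: [-3.9, 1.2, 10.4]
finger_gap: 0.1
gripper_force: 5.3
```

Call:
drive_tool --pt "0 0 0.3 0 0 0" --pt "0 0 0.6 0 0 0" --pt "0 0 0.9 0 0 0" --pt "0 0 0.9 0 0 0" --pt "0 0 0.9 0 0 0" --pt "0 0 0.9 0 0 0" --pt "0 0 0.9 0 0 0" --pt "0 0 0.2 0 0 0" --grip 66

```text
clock: 25.15
ee_pos: [460.6, -33.8, 242.4]
orientation: [[-0.667, 0.745, 0.006], [0.745, 0.667, -0.001], [-0.005, 0.004, -1.0]]
force: [0.6, -0.4, 0.1]
finger_gap: 66.1
gripper_force: 0.0
```

Call:
drive_tool --pt "0.7 0.4 0 0 0 0" --pt "0.7 0.4 0 0 0 0" --pt "0.7 0.4 0 0 0 0" --pt "0.7 0.4 0 0 0 0" --pt "0.7 0.4 0 0 0 0" --pt "0.7 0.4 0 0 0 0" --pt "0.7 0.4 0 0 0 0" --pt "0.7 0.3 0 0 0 0" --pt "0.2 0 0 0 0 0" --pt "0 0 0 0 0 0"

```text
clock: 26.15
ee_pos: [633.1, 59.3, 236.8]
orientation: [[-0.667, 0.745, -0.003], [0.745, 0.667, -0.0], [0.002, -0.003, -1.0]]
force: [0.7, -0.0, -0.7]
finger_gap: 66.1
gripper_force: 0.0
```

Call:
drive_tool --pt "0 0 -0.3 0 0 0" --pt "0 0 -0.5 0 0 0" --pt "0 0 -0.4 0 0 0" --pt "0 0 0 0 0 0" --pt "0 0 0 0 0 0"

```text
clock: 26.65
ee_pos: [632.6, 59.4, 202.2]
orientation: [[-0.667, 0.745, -0.002], [0.745, 0.667, 0.0], [0.001, -0.001, -1.0]]
force: [-0.3, -0.3, -0.3]
finger_gap: 66.0
gripper_force: 0.0
```

Call:
drive_tool --pt "0 0.02 -0.3 0 0 0" --pt "0 0 -0.3 0 0 0" --pt "0 0 -0.1 0 0 0" --pt "0 0 0 0 0 0" --pt "0 0 0 0 0 0"

```text
clock: 27.15
ee_pos: [633.3, 60.1, 182.0]
orientation: [[-0.667, 0.745, -0.0], [0.745, 0.667, 0.0], [0.0, 0.0, -1.0]]
force: [0.5, 0.9, -0.3]
finger_gap: 65.9
gripper_force: 0.0
```

Call:
drive_tool --pt "0 0 0 0 0 0" --pt "0 0 0 0 0 0" --pt "0 0 0 0 0 0" --pt "0 0 0 0 0 0" --pt "0 0 0 0 0 0" --grip 40

```text
clock: 27.65
ee_pos: [633.6, 60.1, 182.8]
orientation: [[-0.667, 0.745, 0.001], [0.745, 0.667, 0.0], [-0.001, 0.001, -1.0]]
force: [1.0, -0.4, 3.0]
finger_gap: 49.0
gripper_force: 26.4
```

Call:
drive_tool --pt "0 0 0.2 0 0 0" --pt "0 0 0.6 0 0 0" --pt "0 0 0.6 0 0 0" --pt "0 0 0.6 0 0 0" --pt "0 0 0 0 0 0"

```text
clock: 28.15
ee_pos: [634.3, 60.1, 245.3]
orientation: [[-0.667, 0.745, 0.006], [0.745, 0.667, 0.0], [-0.004, 0.004, -1.0]]
force: [0.9, -0.8, -0.4]
finger_gap: 49.0
gripper_force: 26.2
```

```bash
cat > tray.py <<'E'
from h import *
im=robot.get_image("top");r=[q for q in robot.regions_of("top","tray") if q["mask"].sum()>3000][0]
rc=cv2.minAreaRect(contour(r["mask"]));b=unproj("top",cv2.boxPoints(rc),18)[:,:2]
print("tray",round(r["confidence"],2),r["mask"].sum(),b.mean(0).round(),b.round().tolist(),robot.get_obs()["ee_pos"].round(1),robot.get_obs()["finger_gap"])
cv2.imwrite("/tmp/top.png",im)
E
python3 tray.py
```

```text
tray 0.81 8303 [469. 344.] [[367.0, 489.0], [640.0, 413.0], [568.0, 197.0], [299.0, 278.0]] [633.2  60.1 241.7] 49.08530981349075
```

Call:
drive_tool --pt "-0.3 0.6 0 0 0 0" --pt "-0.4 0.9 0 0 0 0" --pt "-0.4 0.9 0 0 0 0" --pt "-0.4 0.9 0 0 0 0" --pt "-0.4 0.9 0 0 0 0" --pt "-0.4 0.9 0 0 0 0" --pt "-0.4 0.9 0 0 0 0" --pt "-0.4 0.9 0 0 0 0" --pt "-0.2 0.9 0 0 0 0" --pt "-0.2 0.9 0 0 0 0"

```text
clock: 29.25
ee_pos: [526.2, 322.7, 240.3]
orientation: [[-0.668, 0.745, -0.003], [0.745, 0.668, -0.001], [0.001, -0.003, -1.0]]
force: [0.6, -0.5, -0.2]
finger_gap: 49.0
gripper_force: 26.2
```

Call:
drive_tool --pt "0 0 -0.5 0 0 0" --pt "0 0 -0.8 0 0 0" --pt "0 0 -0.9 0 0 0" --pt "0 0 -0.9 0 0 0" --pt "0 0 -0.9 0 0 0" --pt "0 0 -0.9 0 0 0" --pt "0 0 -0.8 0 0 0" --pt "0 0 -0.5 0 0 0" --pt "0 0 0 0 0 0" --pt "0 0 0 0 0 0"

```text
clock: 30.25
ee_pos: [528.1, 321.0, 56.0]
orientation: [[-0.667, 0.745, -0.0], [0.745, 0.667, -0.0], [0.0, -0.0, -1.0]]
force: [0.7, 1.0, 0.2]
finger_gap: 49.1
gripper_force: 26.2
```

Call:
drive_tool --pt "0 0 -0.4 0 0 0" --pt "0 0 -0.3 0 0 0" --pt "0 0 -0.2 0 0 0" --pt "0 0 -0.1 0 0 0" --pt "0 0 0 0 0 0" --pt "0 0 0 0 0 0"

```text
clock: 30.85
ee_pos: [528.4, 321.2, 26.2]
orientation: [[-0.667, 0.745, 0.0], [0.745, 0.667, 0.0], [-0.0, 0.0, -1.0]]
force: [0.4, -0.1, -1.3]
finger_gap: 48.5
gripper_force: 26.2
```

Call:
drive_tool --pt "0 0 -0.04 0 0 0" --pt "0 0 -0.03 0 0 0" --pt "0 0 0 0 0 0"

```text
clock: 31.15
ee_pos: [528.3, 321.1, 24.0]
orientation: [[-0.667, 0.745, 0.0], [0.745, 0.667, 0.0], [-0.0, 0.0, -1.0]]
force: [-0.2, 0.2, -1.6]
finger_gap: 49.1
gripper_force: 26.2
```

Call:
drive_tool --pt "0 0 -0.04 0 0 0" --pt "0 0 0 0 0 0"

```text
clock: 31.35
ee_pos: [528.5, 321.2, 23.1]
orientation: [[-0.667, 0.745, 0.001], [0.745, 0.667, 0.0], [-0.0, 0.001, -1.0]]
force: [-0.4, -0.5, 1.6]
finger_gap: 49.0
gripper_force: 26.4
```

Call:
drive_tool --pt "0 0 -0.03 0 0 0" --pt "0 0 0 0 0 0"

```text
clock: 31.55
ee_pos: [528.4, 321.2, 23.0]
orientation: [[-0.667, 0.745, 0.001], [0.745, 0.667, 0.0], [-0.0, 0.001, -1.0]]
force: [-1.7, -0.1, 5.0]
finger_gap: 49.2
gripper_force: 26.7
```

Call:
drive_tool --pt "0 0 0 0 0 0" --pt "0 0 0 0 0 0" --pt "0 0 0.2 0 0 0" --pt "0 0 0.9 0 0 0" --pt "0 0 0.9 0 0 0" --pt "0 0 0.9 0 0 0" --pt "0 0 0.9 0 0 0" --pt "0 0 0.9 0 0 0" --pt "0 0 0.9 0 0 0" --pt "0 0 0.9 0 0 0" --grip 66

```text
clock: 32.55
ee_pos: [528.2, 321.0, 218.2]
orientation: [[-0.667, 0.745, 0.0], [0.745, 0.667, 0.0], [-0.0, 0.0, -1.0]]
force: [-0.1, 0.4, -0.2]
finger_gap: 66.5
gripper_force: 0.0
```

Call:
drive_tool --pt "-0.3 -0.6 0 0 0 0" --pt "-0.3 -1 0 0 0 0" --pt "-0.3 -1 0 0 0 0" --pt "-0.3 -1 0 0 0 0" --pt "-0.3 -1 0 0 0 0" --pt "-0.3 -1 0 0 0 0" --pt "-0.3 -1 0 0 0 0" --pt "-0.3 -1 0 0 0 0" --pt "-0.3 -1 0 0 0 0" --pt "-0.3 -1 0 0 0 0"

```text
clock: 33.55
ee_pos: [437.7, 32.0, 217.2]
orientation: [[-0.667, 0.745, 0.001], [0.745, 0.667, -0.0], [-0.001, 0.001, -1.0]]
force: [1.2, -0.3, 0.2]
finger_gap: 66.0
gripper_force: 0.0
```

Call:
drive_tool --pt "-0.1 -1 0 0 0 -0.175" --pt "-0.1 -1 0 0 0 -0.175" --pt "-0.1 -1 0 0 0 -0.175" --pt "-0.1 -1 0 0 0 -0.175" --pt "-0.1 -1 0 0 0 -0.175" --pt "-0.2 -1 0 0 0 -0.175" --pt "-0.2 -1 0 0 0 -0.175" --pt "-0.2 -1 0 0 0 -0.175" --pt "-0.2 -1 0 0 0 0" --pt "-0.2 -1 0 0 0 0"

```text
clock: 34.55
ee_pos: [392.8, -268.1, 217.2]
orientation: [[0.361, 0.932, 0.001], [0.932, -0.361, -0.0], [-0.0, 0.001, -1.0]]
force: [0.5, 0.4, -0.3]
finger_gap: 66.1
gripper_force: 0.0
```

```bash
python3 tray.py; python3 b1.py
python3 - <<'E'
from h import *
ims={n:robot.get_image(n) for n in C}
t=proj("top",[[528,321,14]])[0].astype(int);s=proj("scene",[[528,321,14]])[0].astype(int)
print("A",plate(ims,tuple(s),tuple(t)))
try:print("B",plate(ims,(197,254),(422,313)))
except Exception as e:print(e)
print(robot.get_obs()["ee_pos"])
E
```

```text
tray 0.86 8019 [469. 344.] [[367.0, 489.0], [641.0, 413.0], [569.0, 196.0], [299.0, 278.0]] [ 392.4 -269.8  216.9] 66.45117313949686
45 [334.6 237.4] [460.3 -33.5  64. ]
[ 392.8 -268.1  216.9]
A (array([529.4, 321.5]), np.float64(131.5), np.float64(13.0), np.float64(0.28))
attempt to get argmax of an empty sequence
[ 393.24491329 -266.48489594  216.901645  ]
```

Call:
drive_tool --pt "-0.16 -0.8 0 0 0 0" --pt "-0.15 -0.8 -0.3 0 0 0" --pt "-0.15 -0.73 -0.7 0 0 0" --pt "0 0 -0.9 0 0 0" --pt "0 0 -0.9 0 0 0" --pt "0 0 -0.9 0 0 0" --pt "0 0 -0.9 0 0 0" --pt "0 0 -0.6 0 0 0" --pt "0 0 -0.3 0 0 0" --pt "0 0 0 0 0 0"

```text
clock: 35.8
ee_pos: [379.3, -335.3, 50.7]
orientation: [[0.36, 0.933, -0.002], [0.933, -0.36, 0.002], [0.001, -0.002, -1.0]]
force: [0.5, -0.2, -0.1]
finger_gap: 66.3
gripper_force: 0.0
```

Call:
drive_tool --pt "0 0 -0.4 0 0 0" --pt "0 0 -0.3 0 0 0" --pt "0 0 -0.2 0 0 0" --pt "0 0 -0.1 0 0 0" --pt "0 0 0 0 0 0" --pt "0 0 0 0 0 0"

```text
clock: 36.4
ee_pos: [379.6, -337.0, 22.1]
orientation: [[0.361, 0.932, 0.0], [0.932, -0.361, -0.0], [-0.0, 0.001, -1.0]]
force: [0.7, -0.1, 0.6]
finger_gap: 66.0
gripper_force: 0.0
```

Call:
drive_tool --pt "0 0 0 0 0 0" --pt "0 0 0 0 0 0" --pt "0 0 0 0 0 0" --pt "0 0 0 0 0 0" --pt "0 0 0 0 0 0" --grip 40 --squeeze 30

```text
clock: 36.9
ee_pos: [379.7, -337.2, 22.5]
orientation: [[0.361, 0.932, 0.001], [0.932, -0.361, -0.001], [-0.001, 0.001, -1.0]]
force: [-0.4, -0.5, 4.0]
finger_gap: 49.0
gripper_force: 33.4
```

Call:
drive_tool --pt "0 0 0.3 0 0 0" --pt "0 0 0.7 0 0 0" --pt "0 0 0.9 0 0 0" --pt "0 0 0.9 0 0 0" --pt "0 0 0.9 0 0 0" --pt "0 0 0.9 0 0 0" --pt "0 0 0.9 0 0 0" --pt "0 0 0.9 0 0 0" --pt "0 0 0.9 0 0 0" --pt "0 0 0 0 0 0"

```text
clock: 37.9
ee_pos: [380.6, -338.0, 245.3]
orientation: [[0.361, 0.933, 0.006], [0.933, -0.361, -0.006], [-0.004, 0.007, -1.0]]
force: [0.7, 0.0, -0.7]
finger_gap: 49.2
gripper_force: 32.8
```

Call:
drive_tool --pt "0.5 0.6 0 0 0 0" --pt "0.6 0.9 0 0 0 0" --pt "0.6 0.9 0 0 0 0" --pt "0.6 0.9 0 0 0 0" --pt "0.6 0.9 0 0 0 0" --pt "0.6 0.9 0 0 0 0" --pt "0.6 0.9 0 0 0 0" --pt "0.6 0.9 0 0 0 0" --pt "0.6 0.9 0 0 0 0" --pt "0.6 0.9 0 0 0 0"

```text
clock: 38.9
ee_pos: [556.1, -74.3, 238.2]
orientation: [[0.361, 0.933, -0.004], [0.933, -0.361, 0.001], [-0.001, -0.004, -1.0]]
force: [0.5, -0.5, -1.0]
finger_gap: 49.4
gripper_force: 32.8
```

Call:
drive_tool --pt "0.5 0.9 0 0 0 0" --pt "0.6 0.9 0 0 0 0" --pt "0.6 0.9 0 0 0 0" --pt "0.6 0.9 0 0 0 0" --pt "0.24 0.88 -0.1 0 0 0" --pt "0 0 -0.4 0 0 0" --pt "0 0 -0.4 0 0 0" --pt "0 0 -0.3 0 0 0" --pt "0 0 0 0 0 0" --pt "0 0 0 0 0 0"

```text
clock: 39.9
ee_pos: [632.3, 57.6, 204.3]
orientation: [[0.362, 0.932, -0.001], [0.932, -0.362, -0.0], [-0.001, -0.001, -1.0]]
force: [0.9, -0.4, -0.9]
finger_gap: 48.8
gripper_force: 32.8
```

Call:
drive_tool --pt "0.03 0.03 -0.2 0 0 0" --pt "0 0 -0.2 0 0 0" --pt "0 0 -0.1 0 0 0" --pt "0 0 0 0 0 0" --pt "0 0 0 0 0 0"

```text
clock: 40.4
ee_pos: [633.5, 59.5, 189.8]
orientation: [[0.361, 0.933, -0.0], [0.933, -0.361, -0.0], [-0.0, -0.0, -1.0]]
force: [0.2, 0.5, -2.3]
finger_gap: 49.2
gripper_force: 32.8
```

Call:
drive_tool --pt "0 0 -0.03 0 0 0" --pt "0 0 -0.03 0 0 0" --pt "0 0 0 0 0 0"

```text
clock: 40.7
ee_pos: [633.5, 59.5, 188.0]
orientation: [[0.361, 0.933, 0.0], [0.933, -0.361, -0.0], [-0.0, 0.0, -1.0]]
force: [0.9, -0.1, -1.5]
finger_gap: 49.2
gripper_force: 32.8
```

Call:
drive_tool --pt "0 0 -0.04 0 0 0" --pt "0 0 0 0 0 0"

```text
clock: 40.9
ee_pos: [633.4, 59.5, 186.6]
orientation: [[0.361, 0.932, -0.0], [0.932, -0.361, -0.0], [-0.0, -0.0, -1.0]]
force: [-0.4, 0.0, -1.5]
finger_gap: 49.3
gripper_force: 32.8
```

Call:
drive_tool --pt "0 0 -0.03 0 0 0" --pt "0 0 0 0 0 0"

```text
clock: 41.1
ee_pos: [633.6, 59.5, 186.2]
orientation: [[0.361, 0.933, 0.0], [0.933, -0.361, -0.0], [0.0, 0.0, -1.0]]
force: [0.2, 0.6, -1.4]
finger_gap: 49.3
gripper_force: 32.9
```

Call:
drive_tool --pt "0 0 -0.02 0 0 0" --pt "0 0 0 0 0 0"

```text
clock: 41.3
ee_pos: [633.6, 59.5, 186.2]
orientation: [[0.361, 0.933, 0.001], [0.933, -0.361, -0.0], [0.0, 0.001, -1.0]]
force: [-0.8, 0.0, 2.8]
finger_gap: 48.9
gripper_force: 33.2
```

Contact. Release, withdraw and look.

Call:
drive_tool --pt "0 0 0 0 0 0" --pt "0 0 0 0 0 0" --pt "0 0 0 0 0 0" --pt "0 0 0.2 0 0 0" --pt "0 0 0.6 0 0 0" --pt "0 0 0.8 0 0 0" --pt "0 0 0.4 0 0 0" --pt "0 0 0 0 0 0" --grip 66

```text
clock: 42.1
ee_pos: [634.7, 59.5, 248.6]
orientation: [[0.361, 0.932, 0.006], [0.933, -0.361, -0.0], [0.002, 0.006, -1.0]]
force: [-0.2, 0.2, -0.3]
finger_gap: 66.1
gripper_force: 0.0
```

Call:
drive_tool --pt "-0.5 -0.3 0 0 0 0" --pt "-0.9 -0.5 0 0 0 0" --pt "-0.9 -0.5 0 0 0 0" --pt "-0.9 -0.5 0 0 0 0" --pt "-0.9 -0.5 0 0 0 0" --pt "-0.9 -0.5 0 0 0 0" --pt "-0.8 -0.3 0 0 0 0" --pt "0 0 -0.5 0 0 0" --pt "0 0 -0.5 0 0 0" --pt "0 0 0 0 0 0" --grip 0

```text
clock: 43.1
ee_pos: [458.1, -33.0, 211.5]
orientation: [[0.361, 0.932, -0.006], [0.932, -0.361, 0.002], [-0.001, -0.006, -1.0]]
force: [-0.5, -0.0, -0.0]
finger_gap: 0.1
gripper_force: 0.0
```

```bash
sed -i 's/>130/>105/' b1.py; python3 see.py 20 pics/p2.png; python3 b1.py; python3 -c "
import cv2,numpy as np;a=cv2.imread('pics/p2.png');im=cv2.imread('/tmp/scene.png');b=cv2.resize(im[200:280,280:380],(320,256),interpolation=cv2.INTER_CUBIC);c=np.zeros((256,800,3),np.uint8);c[:,:320]=b;cv2.imwrite('pics/p2b.png',np.vstack([a,c]))"
```

```text
(array([635. ,  59.2]), np.float64(248.5), np.float64(183.1), np.float64(0.31))
[459.4 -33.2 214.1]
135 [326.4 219.4] [380.7 -30.7  64. ]
19 [341.6 220.7] [395.    2.8  64. ]
203 [350.8 234.5] [457.9   5.3  64. ]
49 [334.4 237.4] [460.6 -33.9  64. ]
[459.9 -33.3 214.9]
```

View pics/p2b.png

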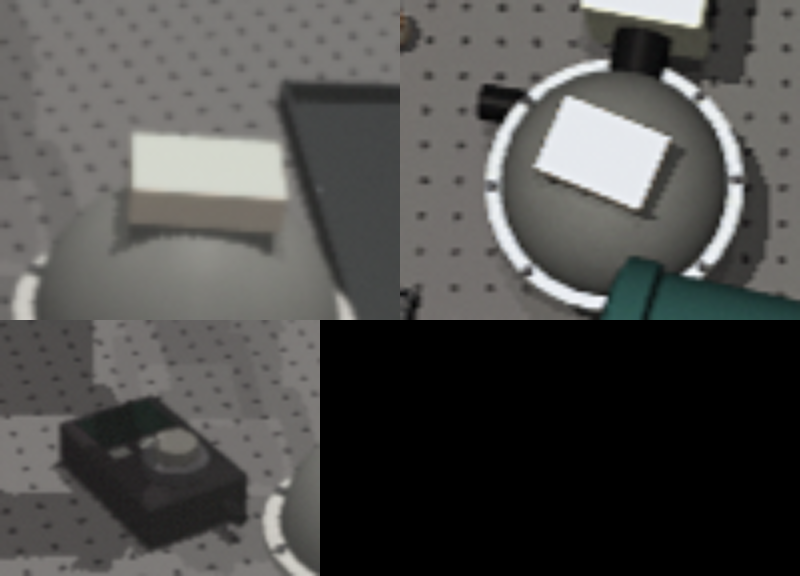

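The 20 mm plate is flat on the port, about 2 mm off centre. The button is still at scene (334.4,237.4). Press it.

Call:
drive_tool --pt "0 0 -0.4 0 0 0" --pt "0 0 -0.8 0 0 0" --pt "0 0 -0.9 0 0 0" --pt "0 0 -0.9 0 0 0" --pt "0 0 -0.8 0 0 0" --pt "0 0 -0.4 0 0 0" --pt "0 0 -0.1 0 0 0" --pt "0 0 0 0 0 0"

```text
clock: 44.05
ee_pos: [459.9, -33.5, 86.6]
orientation: [[0.361, 0.933, 0.0], [0.933, -0.361, -0.0], [0.0, 0.0, -1.0]]
force: [-0.1, -0.1, 0.8]
finger_gap: 0.0
gripper_force: 0.0
```

Call:
drive_tool --pt "0 0 -0.1 0 0 0" --pt "0 0 -0.1 0 0 0" --pt "0 0 0 0 0 0"

```text
clock: 44.35
ee_pos: [460.2, -33.6, 81.0]
orientation: [[0.361, 0.932, 0.002], [0.932, -0.361, -0.0], [0.0, 0.002, -1.0]]
force: [0.3, -0.1, 1.8]
finger_gap: 0.0
gripper_force: 0.7
```

Call:
drive_tool --pt "0 0 -0.1 0 0 0" --pt "0 0 -0.1 0 0 0" --pt "0 0 -0.08 0 0 0" --pt "0 0 0 0 0 0" --pt "0 0 0 0 0 0" --pt "0 0 0 0 0 0"

```text
clock: 44.95
ee_pos: [460.3, -33.7, 73.0]
orientation: [[0.361, 0.933, 0.002], [0.933, -0.361, -0.0], [0.0, 0.002, -1.0]]
force: [-0.1, 0.8, 7.4]
finger_gap: -0.2
gripper_force: 3.2
```

Call:
drive_tool --pt "0 0 -0.03 0 0 0" --pt "0 0 0 0 0 0" --pt "0 0 0 0 0 0"

```text
clock: 45.25
ee_pos: [460.4, -33.7, 72.9]
orientation: [[0.361, 0.933, 0.002], [0.933, -0.361, -0.001], [0.0, 0.002, -1.0]]
force: [-2.4, 1.0, 10.5]
finger_gap: 0.1
gripper_force: 5.3
```

Call:
drive_tool --pt "0 0 0.3 0 0 0" --pt "0 0 0.6 0 0 0" --pt "0 0 0.9 0 0 0" --pt "0 0 0.9 0 0 0" --pt "0 0 0.9 0 0 0" --pt "0 0 0.9 0 0 0" --pt "0 0 0.9 0 0 0" --pt "0 0 0.3 0 0 0" --grip 66

```text
clock: 46.05
ee_pos: [460.5, -33.7, 244.7]
orientation: [[0.361, 0.933, 0.004], [0.933, -0.361, -0.001], [0.001, 0.005, -1.0]]
force: [-0.3, 0.0, 0.3]
finger_gap: 66.2
gripper_force: 0.0
```

Call:
drive_tool --pt "0.7 0.4 0 0 0 0" --pt "0.7 0.4 0 0 0 0" --pt "0.7 0.4 0 0 0 0" --pt "0.7 0.4 0 0 0 0" --pt "0.7 0.4 0 0 0 0" --pt "0.7 0.4 0 0 0 0" --pt "0.7 0.4 0 0 0 0" --pt "0.7 0.3 0 0 0 0" --pt "0.2 0 0 0 0 0" --pt "0 0 0 0 0 0"

```text
clock: 47.05
ee_pos: [633.4, 59.3, 239.9]
orientation: [[0.361, 0.933, -0.003], [0.933, -0.361, -0.001], [-0.002, -0.003, -1.0]]
force: [-0.1, 0.8, 0.2]
finger_gap: 66.0
gripper_force: 0.0
```

Call:
drive_tool --pt "0 0 -0.3 0 0 0" --pt "0 0 -0.5 0 0 0" --pt "0 0 -0.4 0 0 0" --pt "0 0 0 0 0 0" --pt "0 0 0 0 0 0"

```text
clock: 47.55
ee_pos: [632.9, 59.3, 205.1]
orientation: [[0.361, 0.932, -0.002], [0.932, -0.361, -0.0], [-0.001, -0.002, -1.0]]
force: [0.3, 0.7, 0.4]
finger_gap: 66.3
gripper_force: 0.0
```

Call:
drive_tool --pt "0.02 0 -0.3 0 0 0" --pt "0 0 -0.2 0 0 0" --pt "0 0 -0.1 0 0 0" --pt "0 0 0 0 0 0" --pt "0 0 0 0 0 0"

```text
clock: 48.05
ee_pos: [634.2, 59.5, 188.1]
orientation: [[0.361, 0.933, 0.0], [0.933, -0.361, -0.0], [0.0, 0.0, -1.0]]
force: [-0.0, 0.2, -0.3]
finger_gap: 66.1
gripper_force: 0.0
```

Call:
drive_tool --pt "0 0 0 0 0 0" --pt "0 0 0 0 0 0" --pt "0 0 0 0 0 0" --pt "0 0 0 0 0 0" --pt "0 0 0 0 0 0" --grip 40

```text
clock: 48.55
ee_pos: [634.4, 59.5, 188.7]
orientation: [[0.361, 0.933, 0.001], [0.933, -0.361, -0.0], [0.0, 0.001, -1.0]]
force: [0.6, 0.1, 2.7]
finger_gap: 49.1
gripper_force: 32.3
```

Call:
drive_tool --pt "0 0 0.2 0 0 0" --pt "0 0 0.6 0 0 0" --pt "0 0 0.6 0 0 0" --pt "0 0 0.4 0 0 0" --pt "0 0 0 0 0 0"

```text
clock: 49.05
ee_pos: [634.9, 59.5, 244.3]
orientation: [[0.361, 0.933, 0.004], [0.933, -0.361, -0.0], [0.001, 0.004, -1.0]]
force: [0.7, -0.4, -1.4]
finger_gap: 48.9
gripper_force: 31.9
```

```bash
python3 tray.py;python3 - <<'E'
from h import *
ims={n:robot.get_image(n) for n in C}
t=proj("top",[[528,321,14]])[0].astype(int);s=proj("scene",[[528,321,14]])[0].astype(int)
print("A",plate(ims,tuple(s),tuple(t)))
E
```

```text
tray 0.86 7957 [468. 345.] [[366.0, 491.0], [641.0, 414.0], [569.0, 197.0], [298.0, 278.0]] [634.   59.5 241.5] 48.81636280016051
A (array([529.5, 321.5]), np.float64(131.5), np.float64(13.0), np.float64(0.28))
```

Call:
drive_tool --pt "-0.5 0.7 0 0 0 0" --pt "-0.8 1 0 0 0 0" --pt "-0.8 1 0 0 0 0" --pt "-0.8 1 0 0 0 0" --pt "-0.8 1 0 0 0 0" --pt "-0.8 1 0 0 0 0" --pt "-0.8 1 0 0 0 0" --pt "-0.8 1 0 0 0 0" --pt "-0.8 1 0 0 0 0" --pt "-0.7 1 0 0 0 0"

```text
clock: 50.25
ee_pos: [404.4, 351.3, 240.9]
orientation: [[0.361, 0.933, -0.002], [0.933, -0.361, -0.001], [-0.002, -0.001, -1.0]]
force: [-0.1, 0.5, -1.8]
finger_gap: 49.0
gripper_force: 31.9
```

Call:
drive_tool --pt "0 0.2 -0.5 0 0 0" --pt "0 0 -0.8 0 0 0" --pt "0 0 -0.9 0 0 0" --pt "0 0 -0.9 0 0 0" --pt "0 0 -0.9 0 0 0" --pt "0 0 -0.9 0 0 0" --pt "0 0 -0.8 0 0 0" --pt "0 0 -0.3 0 0 0" --pt "0 0 0 0 0 0" --pt "0 0 0 0 0 0"

```text
clock: 51.25
ee_pos: [406.7, 356.6, 62.7]
orientation: [[0.361, 0.932, 0.001], [0.932, -0.361, 0.0], [0.001, 0.001, -1.0]]
force: [0.9, -0.0, -1.0]
finger_gap: 49.2
gripper_force: 31.9
```

Call:
drive_tool --pt "0 0 -0.4 0 0 0" --pt "0 0 -0.3 0 0 0" --pt "0 0 -0.2 0 0 0" --pt "0 0 0 0 0 0" --pt "0 0 0 0 0 0"

```text
clock: 51.75
ee_pos: [406.0, 356.5, 34.8]
orientation: [[0.361, 0.933, -0.0], [0.933, -0.361, -0.0], [-0.0, -0.0, -1.0]]
force: [0.7, -0.0, -1.1]
finger_gap: 49.4
gripper_force: 31.9
```

Call:
drive_tool --pt "0 0 -0.08 0 0 0" --pt "0 0 -0.06 0 0 0" --pt "0 0 0 0 0 0"

```text
clock: 52.05
ee_pos: [406.1, 356.5, 30.7]
orientation: [[0.361, 0.933, -0.0], [0.933, -0.361, -0.0], [-0.0, -0.0, -1.0]]
force: [0.7, -0.0, -1.6]
finger_gap: 49.1
gripper_force: 31.9
```

Call:
drive_tool --pt "0 0 -0.04 0 0 0" --pt "0 0 0 0 0 0"

```text
clock: 52.25
ee_pos: [406.1, 356.5, 29.6]
orientation: [[0.361, 0.933, -0.0], [0.933, -0.361, -0.0], [-0.0, 0.0, -1.0]]
force: [0.0, -0.4, -1.5]
finger_gap: 49.2
gripper_force: 31.9
```

Call:
drive_tool --pt "0 0 -0.04 0 0 0" --pt "0 0 0 0 0 0"

```text
clock: 52.45
ee_pos: [406.3, 356.6, 29.0]
orientation: [[0.361, 0.933, 0.001], [0.933, -0.361, 0.0], [0.0, 0.0, -1.0]]
force: [-1.0, -1.6, 2.8]
finger_gap: 49.1
gripper_force: 32.3
```

Call:
drive_tool --pt "0 0 0 0 0 0" --pt "0 0 0 0 0 0" --pt "0 0 0.2 0 0 0" --pt "0 0 0.9 0 0 0" --pt "0 0 0.9 0 0 0" --pt "0 0 0.9 0 0 0" --pt "0 0 0.9 0 0 0" --pt "0 0 0.9 0 0 0" --pt "0 0 0.9 0 0 0" --pt "0 0 0.9 0 0 0" --grip 66

```text
clock: 53.45
ee_pos: [406.1, 356.5, 225.1]
orientation: [[0.361, 0.932, 0.001], [0.932, -0.361, 0.0], [0.001, 0.001, -1.0]]
force: [-0.1, 0.2, 0.0]
finger_gap: 66.2
gripper_force: 0.0
```

Call:
drive_tool --pt "0.3 -0.7 0 0 0 0" --pt "0.3 -1 0 0 0 0" --pt "0.3 -1 0 0 0 0" --pt "0.3 -1 0 0 0 0" --pt "0.3 -1 0 0 0 0" --pt "0.3 -1 0 0 0 0" --pt "0.3 -1 0 0 0 0" --pt "0.3 -1 0 0 0 0" --pt "0.3 -1 0 0 0 0" --pt "0.3 -1 0 0 0 0" --grip 85

```text
clock: 54.45
ee_pos: [496.4, 64.2, 224.1]
orientation: [[0.361, 0.932, 0.001], [0.932, -0.361, -0.0], [0.0, 0.001, -1.0]]
force: [-0.1, -0.1, -0.4]
finger_gap: 85.2
gripper_force: 0.0
```

```bash
python3 - <<'E'
from h import *
ims={n:robot.get_image(n) for n in C}
for nm,P in(("A",[528,321,14]),("B",[406,356.5,24])):
    t=proj("top",[P])[0].astype(int);s=proj("scene",[P])[0].astype(int)
    try:print(nm,plate(ims,tuple(s),tuple(t)))
    except Exception as e:print(nm,e)
L=[]
for n in("scene","top"):
    c=proj(n,[[610.5,-216.3,25]])[0].astype(int);L.append(cv2.fitEllipse(contour(bright(ims[n],tuple(c),150,20)))[0])
print("puck",tri(*L),robot.get_obs()["ee_pos"])
E
python3 tray.py
```

```text
A (array([529.4, 321.5]), np.float64(131.5), np.float64(13.0), np.float64(0.28))
B (array([407.7, 356.2]), np.float64(68.9), np.float64(22.9), np.float64(0.31))
puck (array([ 610.3084454 , -214.89533262,   24.82988542]), np.float64(0.04382380255446729)) [496.96345948  62.36367763 223.82531996]
tray 0.79 7439 [469. 343.] [[366.0, 490.0], [642.0, 411.0], [569.0, 193.0], [297.0, 277.0]] [496.2  65.2 223.8] 84.92313379343895
```

Call:
drive_tool --pt "0.4 -0.9 0 0 0 0" --pt "0.4 -1 0 0 0 0" --pt "0.4 -1 0 0 0 0" --pt "0.4 -1 0 0 0 0" --pt "0.4 -1 0 0 0 0" --pt "0.4 -1 0 0 0 0" --pt "0.4 -1 0 0 0 0" --pt "0.4 -1 0 0 0 0" --pt "0.4 -0.9 0 0 0 0" --pt "0.2 -0.55 0 0 0 0"

```text
clock: 55.65
ee_pos: [611.1, -215.4, 223.1]
orientation: [[0.361, 0.933, 0.0], [0.933, -0.361, 0.0], [0.0, 0.0, -1.0]]
force: [-0.3, -0.3, -0.5]
finger_gap: 84.8
gripper_force: 0.0
```

Call:
drive_tool --pt "0 0 -0.6 0 0 0" --pt "0 0 -0.9 0 0 0" --pt "0 0 -0.9 0 0 0" --pt "0 0 -0.9 0 0 0" --pt "0 0 -0.9 0 0 0" --pt "0 0 -0.8 0 0 0" --pt "0 0 -0.5 0 0 0" --pt "0 0 -0.2 0 0 0" --pt "0 0 0 0 0 0" --pt "0 0 0 0 0 0"

```text
clock: 56.65
ee_pos: [611.1, -215.1, 54.0]
orientation: [[0.361, 0.933, 0.002], [0.933, -0.361, -0.001], [-0.0, 0.003, -1.0]]
force: [0.6, 0.4, -0.1]
finger_gap: 84.7
gripper_force: 0.0
```

Call:
drive_tool --pt "0 0 -0.4 0 0 0" --pt "0 0 -0.3 0 0 0" --pt "0 0 -0.2 0 0 0" --pt "0 0 -0.1 0 0 0" --pt "0 0 0 0 0 0" --pt "0 0 0 0 0 0"

```text
clock: 57.25
ee_pos: [610.3, -215.1, 22.5]
orientation: [[0.361, 0.932, 0.0], [0.932, -0.361, -0.0], [-0.0, 0.0, -1.0]]
force: [0.4, -0.0, 0.8]
finger_gap: 84.6
gripper_force: 0.0
```

Call:
drive_tool --pt "0 0 0 0 0 0" --pt "0 0 0 0 0 0" --pt "0 0 0 0 0 0" --pt "0 0 0 0 0 0" --pt "0 0 0 0 0 0" --pt "0 0 0 0 0 0" --grip 50 --squeeze 25

```text
clock: 57.85
ee_pos: [610.7, -215.3, 23.3]
orientation: [[0.361, 0.933, 0.002], [0.933, -0.361, -0.001], [-0.0, 0.002, -1.0]]
force: [0.5, 0.1, 3.9]
finger_gap: 58.6
gripper_force: 27.5
```

Call:
drive_tool --pt "0 0 0.3 0 0 0" --pt "0 0 0.7 0 0 0" --pt "0 0 0.9 0 0 0" --pt "0 0 0.9 0 0 0" --pt "0 0 0.9 0 0 0" --pt "0 0 0.9 0 0 0" --pt "0 0 0.9 0 0 0" --pt "0 0 0.9 0 0 0" --pt "0 0 0.9 0 0 0" --pt "0 0 0 0 0 0"

```text
clock: 58.85
ee_pos: [611.5, -215.6, 246.4]
orientation: [[0.361, 0.932, 0.008], [0.933, -0.361, -0.003], [-0.0, 0.008, -1.0]]
force: [1.6, 0.1, -0.4]
finger_gap: 58.6
gripper_force: 27.4
```

Call:
drive_tool --pt "0.1 0.7 0 0 0 0" --pt "0.1 1 0 0 0 0" --pt "0.1 1 0 0 0 0" --pt "0.1 1 0 0 0 0" --pt "0.1 1 0 0 0 0" --pt "0.1 1 0 0 0 0" --pt "0.1 1 0 0 0 0" --pt "0.05 1 0 0 0 0" --pt "0 1 0 0 0 0" --pt "0 0.4 0 0 0 0"

```text
clock: 59.85
ee_pos: [631.6, 60.7, 238.7]
orientation: [[0.358, 0.934, -0.004], [0.934, -0.358, 0.001], [-0.001, -0.004, -1.0]]
force: [0.2, -0.0, -1.5]
finger_gap: 58.4
gripper_force: 27.3
```

Call:
drive_tool --pt "0 0 -0.4 0 0 0" --pt "0 0 -0.5 0 0 0" --pt "0 0 -0.4 0 0 0" --pt "0 0 -0.2 0 0 0" --pt "0 0 0 0 0 0" --pt "0 0 0 0 0 0"

```text
clock: 60.45
ee_pos: [632.8, 57.3, 196.4]
orientation: [[0.362, 0.932, 0.0], [0.932, -0.362, -0.0], [-0.0, 0.0, -1.0]]
force: [0.3, -0.4, -0.4]
finger_gap: 58.6
gripper_force: 27.3
```

Call:
drive_tool --pt "0.01 0.03 -0.2 0 0 0" --pt "0 0 -0.1 0 0 0" --pt "0 0 0 0 0 0" --pt "0 0 0 0 0 0"

```text
clock: 60.85
ee_pos: [632.9, 59.0, 187.4]
orientation: [[0.361, 0.933, 0.0], [0.933, -0.361, -0.0], [-0.0, 0.0, -1.0]]
force: [0.1, -1.1, -1.8]
finger_gap: 58.9
gripper_force: 27.3
```

Call:
drive_tool --pt "0 0 -0.04 0 0 0" --pt "0 0 -0.02 0 0 0" --pt "0 0 0 0 0 0"

```text
clock: 61.15
ee_pos: [632.9, 58.9, 185.6]
orientation: [[0.361, 0.933, -0.0], [0.933, -0.361, -0.0], [-0.0, -0.0, -1.0]]
force: [-0.6, 0.1, -1.4]
finger_gap: 58.9
gripper_force: 27.3
```

Call:
drive_tool --pt "0 0 -0.04 0 0 0" --pt "0 0 0 0 0 0"

```text
clock: 61.35
ee_pos: [632.9, 58.9, 184.2]
orientation: [[0.361, 0.933, -0.0], [0.933, -0.361, -0.0], [-0.0, -0.0, -1.0]]
force: [0.3, -0.8, -1.2]
finger_gap: 58.7
gripper_force: 27.3
```

Call:
drive_tool --pt "0 0 -0.03 0 0 0" --pt "0 0 0 0 0 0"

```text
clock: 61.55
ee_pos: [633.0, 58.9, 184.1]
orientation: [[0.361, 0.933, 0.001], [0.933, -0.361, -0.0], [0.0, 0.001, -1.0]]
force: [-0.1, -0.2, 1.3]
finger_gap: 58.7
gripper_force: 27.5
```

Contact. Release, withdraw and check everything.

Call:
drive_tool --pt "0 0 0 0 0 0" --pt "0 0 0 0 0 0" --pt "0 0 0 0 0 0" --pt "0 0 0.2 0 0 0" --pt "0 0 0.6 0 0 0" --pt "0 0 0.8 0 0 0" --pt "0 0 0.4 0 0 0" --pt "0 0 0 0 0 0" --grip 80

```text
clock: 62.35
ee_pos: [634.1, 58.9, 246.9]
orientation: [[0.361, 0.932, 0.006], [0.933, -0.361, -0.0], [0.002, 0.006, -1.0]]
force: [0.0, 0.0, 1.2]
finger_gap: 80.0
gripper_force: 0.0
```

Call:
drive_tool --pt "-0.5 -0.5 0 0 0 0" --pt "-0.9 -0.9 0 0 0 0" --pt "-0.9 -0.9 0 0 0 0" --pt "-0.9 -0.9 0 0 0 0" --pt "-0.9 -0.9 0 0 0 0" --pt "-0.9 -0.9 0 0 0 0" --pt "-0.6 -0.9 0 0 0 0" --pt "0 0 0 0 0 0" --pt "0 0 0 0 0 0" --pt "0 0 0 0 0 0"

```text
clock: 63.35
ee_pos: [465.2, -117.5, 242.9]
orientation: [[0.361, 0.933, -0.001], [0.933, -0.361, 0.001], [0.001, -0.001, -1.0]]
force: [0.4, 0.4, -0.1]
finger_gap: 80.2
gripper_force: 0.0
```

```bash
python3 - <<'E'
from h import *
ims={n:robot.get_image(n) for n in C}
for nm,P in(("A",[529,321,14]),("B",[407,356.5,24])):
    t=proj("top",[P])[0].astype(int);s=proj("scene",[P])[0].astype(int)
    try:print(nm,plate(ims,tuple(s),tuple(t)))
    except Exception as e:print(nm,e)
L=[]
for n in("scene","top"):
    c=proj(n,[[633,58.7,185.7]])[0].astype(int);L.append(cv2.fitEllipse(contour(bright(ims[n],tuple(c),150,20)))[0])
print("puck",tri(*L),robot.get_obs()["ee_pos"])
cv2.imwrite("pics/end.png",ims["scene"])
E
python3 tray.py
```

```text
A (array([529.4, 321.5]), np.float64(131.5), np.float64(13.0), np.float64(0.28))
B (array([407.7, 356.2]), np.float64(68.9), np.float64(22.9), np.float64(0.31))
puck (array([634.20854968,  58.64968825, 185.59407282]), np.float64(0.21904195723521408)) [ 465.42562456 -117.25176369  243.09326645]
tray 0.96 7357 [469. 343.] [[367.0, 488.0], [640.0, 415.0], [570.0, 196.0], [300.0, 275.0]] [ 465.4 -117.4  243.3] 80.13002180899599
```

View pics/end.png

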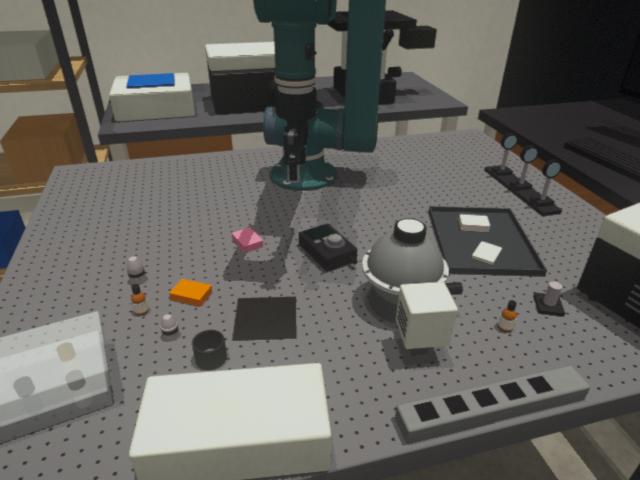

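The puck is on the port at (409,230). Both plates lie flat in the tray at (474,222) and (487,253), the bystanders are where they were, and the arm is clear.

```bash
python3 -c "
from workcell import robot
print(robot.job_done())"
```

```text
the job is handed in; nothing more can be done
None
```

I handed the job in at about 63 s, but the hand-in call returned no verdict: calibration was done, the 10 mm and 20 mm plates (the only two I found) were measured and lie flat in the tray, and the puck is back on the port about 1 mm off centre.

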